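# Emergency release of a locked centrifuge lid

### The job

The power has failed and the small centrifuge's lid is locked over the samples. Take the straight-handled release rod out of the tool stand, push its thin end through the narrow slot in the deck, feel along the hard guard plate below for its gap and press the latch tab under it gently until the lid springs ajar, never forcing the rod against the machine. Then put the rod back upright in the stand and swing the lid fully open, leaving the rotor key and the petri dish where they are.

Things in the scene. Friction and masses are not known exactly. Their poses are not given: they have to be found in the camera images.
- centrifuge: White micro centrifuge, fixed, 215 (x) x 160 (y) x 105 mm to its grey deck; the lid covers the rear half. Origin at the centre of its underside; x from its front (display, three keys; towards the robot) to its rear, y to its left, z up. The rod may never bear on any part of it (slot edge, guard plate, tab stop) with more than 30 N: that bends the latch.
- slot (a point): Middle of the release slot's mouth, deck level, in the deck's front strip, dark metal surround. 8 mm wide (its x), 60 mm long (its y), straight walls; rubber lips 4 mm down hide the inside, no resistance. Below lies a hard level steel guard plate, 19 to 24 mm under the deck (unknown), with one gap 8 mm long (y), its middle up to 20 mm either side of the slot's middle (unknown).
- release_rod: Release rod, about 60 g, upright in the tool stand. Origin at the very tip of its thin end; z runs from tip to handle. Steel shank, 5 mm diameter, round end, 60 mm long; then a flange of 22 mm diameter, 4 mm thick; then a straight black square handle 14 x 14 mm (sides along its x and y), from 64 to 118 mm above the tip.
- rod_handle (a point): Middle of the release rod's square handle, 91 mm from the tip; axes as the rod's.
- tool_stand: Grey tool stand, fixed: block 108 (x) x 40 (y) mm on a 122 x 54 mm foot, top 66 mm above the bench. Origin at the centre of its underside. Three round holes, 11.5 mm wide, 59 mm deep, along its x at -34, 0, +34 mm. A tool's flange rests on the top; the rod's tip is then 6 mm above the bench. Rod and rotor key stand in the outer holes, either way round; the rod may go back into any free hole.
- key_handle (a point): Middle of the cross bar of the rotor key, the other tool in the stand: a T-handle 48 mm wide (along its y) and 14 mm thick on a 9 mm shank that does not fit the slot. To be left alone.
- lid (a joint): Lid angle, rad: 0 locked, about 0.17 to 0.2 sprung ajar, 1.4 open at its stop; stiff hinge, stays where left. The lock: under the guard plate's gap, about 27 mm below the deck, is a flat sprung tab. Pressed down, its force grows from about 3 to 7 N; after 5 to 8 mm the lid springs ajar by itself; at 11 mm the tab meets a hard stop.
- lid_bar (a point): Middle of the lid's black bar handle: round, 10 mm diameter, 84 mm long along y, in front of the lid; 29 mm free between bar and lid edge, 68 mm free between the lugs at its ends; 26 mm above the deck when shut. Moves and turns with the lid.
- lid_hinge (a point): Middle of the lid's hinge axis, at the rear of the deck, 12 mm above it; the axis runs along y (centrifuge axes) and the bar is 140.7 mm from it.
- petri_0: Small petri dish, 55 mm wide, 14 mm high, lying loose on the bench. Origin at the centre of its underside. To be left alone.

How it is judged:
By the outcome, as a careful person would: the job done as asked, in the order asked, and still so for the second after the job is handed in, with the robot touching nothing.
It also fails if it takes over 69 s, if anything falls off the work surface, if the arm or the gripper's body presses on something with over 40 N, if the wrist force passes 120 N, or if a joint passes its speed limit or range.

### The arm

A 6-joint arm with a two-finger parallel gripper is mounted at the origin on a cart in front of the work surface, level with it; the furniture and walls round the work are solid. World frame = base frame: x ahead of the robot, y to its left, z up, the work surface at z = 0. Lengths are in m, angles in rad, forces in N, time in s.
With the tool pointing down it reaches from about 0.275 to 1 m from the base axis. Payload 8.4 kg.
Tool frame: the origin (TCP) lies midway between the tips of the shut fingers; the grasp point (between the pads) lies 19 mm behind it; z points along the fingers, y is the direction in which the jaws open and shut (so a half turn about z gives the same grasp; the last joint's range is limited). The gripper opens to 85 mm and grips with 20 to 120 N. Pads are 22 mm wide; open, the fingers measure 114 mm over their backs; the gripper's body (76 mm by 85 mm) begins 54 mm behind the grasp point. The pads swing forward as they close: fully open they stand 13 mm farther back than shut.
Start: joints at [-1.161, 0.353, 1.633, -0, 1.155, -0.002], TCP at [0.25, -0.573, 0.231] pointing down, gripper open.
Joint ranges: [-2.63, 2.63], [-0.92, 2.1], [0.06, 2.66], [-1.3, 4.44], [0, 2.69], [-3.02, 3.02]. Speed limits (rad/s): [2.22, 2.22, 2.79, 3.14, 3.14, 3.14].

### API

Orientations are given as a rotation vector (axis times angle).
In Python, from plant import robot gives the robot as it stands.
- The arm moves only by the tool jog_arm, never from a script. Its argument "commands" is a list of rows, each an object with "offset": the shift along the tool's x, y, z in m, a list of three; "rot": the turn, a rotation vector about the tool's x, y, z in degrees, a list of three; "hand": the opening in per cent of the stroke, from 0 (shut) to 100 (fully open). In form: [{"offset": [dx, dy, dz], "rot": [rx, ry, rz], "hand": hand}, ...]. A call has 1 to 5 rows; each row shifts and turns the commanded pose from where the row before left it, along the tool's axes as they then stand; what a row does not reach is not made up. A row lasts 1/12 s, in which the tool goes at most 41.7 mm and 7.16 degrees, less where a joint would pass 70% of its speed; a pose out of reach is approached as far as the arm can. A call is refused whole if a number of a shift passes 0.0417 or a number of a turn 7.16, either way. A call with a gripper value outside its range is refused whole. The fingers move at their own pace and stop on an object; the grip force is fixed at half the most. Time passes only in rows, so rows that do not move let the fingers close. It gives the time, the measured TCP pose, the force and the opening at its end, in the units of the state.
- robot.get_state(): the state, without advancing time (a new reading comes with each control period).
- robot.grab_frame(name): name is "scene" or "top"; returns a dict with "pixels" (400x640x3 uint8, red, green, blue), "z_map" (400x640 float32, m along the optical axis (not along the pixel's ray), 0 where there is no reading), "vertical_fov" (degrees; the focal length in pixels is half the picture's height over the tangent of half this angle, whatever the lens; pixels are square), "cx", "cy" (the principal point, pixels), "position" and "orientation" of the camera in the world. Camera axes: x right, y up, looking along -z (the intrinsics and any distortion apply to the point x, -y, -z); pixel columns grow to the right and rows downward; lengths in m; the calibration is good to about 2 mm. A picture is of the moment at which its call begins.
- robot.sign_off(): hands the job in, once; it reports no verdict.
Trained networks look in the newest picture that a camera, given by its name, has taken for a name from the list of things; names that differ only in an ending like _2 or _b are one class to them, and where a whole thing is asked for, a point or a joint stands for the part that bears it (a point fixed in the world has none). Each returns a list of dicts, best first, with "conf" (0 to 1); they miss things now and then, are a little off and sometimes report something else, mostly with a low value. They report only what shows in the picture. A call takes as long as a camera call.
- robot.trace(camera, thing): "mask" (400x640 bool, what is visible of it) and "at" ([column, row] in pixels, amid what is visible of it).
- robot.mark_of(camera, thing): "at" ([column, row] in pixels: a listed point, or the origin of a listed thing).
The state is a dict: "t": time; "joint_positions": joint angles; "joint_velocities": joint speeds; "tau": joint torques, N m; "ee_pos": TCP position; "tool_rot": TCP orientation; "contact_force": force on the tool from outside, world axes, zero at the start; "wrist_torque": the same for the moment, N m; "width": finger opening in m.
Only numpy, scipy, OpenCV 4.12 (cv2) and the standard library are available. Lean on these libraries where they do the work, as an engineer would, in place of code of your own. Each camera call takes 0.05 s, during which the arm holds its last target.

## Working session

There is one attempt and no reset: what is moved stays moved. The work goes in short steps, Python scripts to look and compute and a tool call to move; the robot and the scene stay as the last step left them, time stands still between calls to the robot, and variables do not carry over. Pictures are saved under pics/ and viewed, and the job is handed in when it is done.

Besides the shell and the picture viewer there is one more tool, called after "Emit:" by a JSON object that holds its "method" and its "body". jog_arm: Moves the arm, as the interface text tells. Its arguments: {"type":"object","properties":{"commands":{"type":"array","items":{"type":"object","properties":{"offset":{"type":"array","items":{"type":"number"}},"rot":{"type":"array","items":{"type":"number"}},"hand":{"type":"number"}}}}},"required":["commands"]}

```bash
ls; mkdir -p pics
cat > h.py <<'E'
import numpy as np, cv2, pickle
from plant import robot
from scipy.spatial.transform import Rotation as R
def grab(n,save=None):
    f=robot.grab_frame(n)
    if save: cv2.imwrite('pics/'+save,np.array(f['pixels'])[:,:,::-1])
    return f
def rot(o):
    o=np.array(o,float)
    if o.shape==(3,3): return o
    if o.size==3: return R.from_rotvec(o).as_matrix()
    raise Exception(o)
def world(f,u,v,z=None,d=None):
    F=200/np.tan(np.radians(f['vertical_fov'])/2)
    r=np.array([(u-f['cx'])/F,-(v-f['cy'])/F,-1.0])
    M=rot(f['orientation']);p=np.array(f['position']);w=M@r
    if z is not None: return p+w*(z-p[2])/w[2]
    if d is None: d=f['z_map'][int(round(v)),int(round(u))]
    return p+w*d
def proj(f,P):
    F=200/np.tan(np.radians(f['vertical_fov'])/2)
    c=rot(f['orientation']).T@(np.array(P)-np.array(f['position']))
    return f['cx']+F*c[0]/-c[2], f['cy']-F*c[1]/-c[2]
E
python3 - <<'E'
from h import *
for n in('scene','top'):
    f=grab(n,n+'0.png')
    print(n,{k:v for k,v in f.items() if k not in('pixels','z_map')})
    for t in ['centrifuge','slot','release_rod','rod_handle','tool_stand','key_handle','lid_bar','lid_hinge','petri_0']:
        m=robot.mark_of(n,t)
        for a in m[:2]:
            u,v=a['at']; print(t,round(a['conf'],2),np.round(a['at'],1), np.round(world(f,u,v),3) if 0<=u<640 and 0<=v<400 else '')
print(robot.get_state())
E
```

```text
pics
scene {'vertical_fov': 55.5107986261145, 'cx': 320.6553126004264, 'cy': 195.56329423352256, 'position': array([-0.14481713, -0.71995791,  0.4635557 ]), 'orientation': array([ 1.00846532, -0.5752583 , -0.87923963])}
centrifuge 0.62 [309.7 207.5] [ 0.525 -0.271  0.039]
slot 0.92 [276.6 172.5] [ 0.536 -0.164  0.101]
rod_handle 0.68 [293.1 160.7] [ 0.552 -0.204  0.136]
rod_handle 0.54 [380.9 202.7] [ 0.525 -0.45   0.105]
tool_stand 0.87 [373.2 249.9] [ 0.449 -0.475  0.039]
key_handle 0.57 [374.8 218.6] [ 0.461 -0.467  0.102]
lid_bar 0.93 [296.  161.5] [ 0.548 -0.215  0.137]
lid_bar 0.64 [286.9 258.8] [ 0.357 -0.33   0.013]
lid_hinge 0.94 [342.2 157.9] [ 0.233 -0.513  0.305]
petri_0 0.71 [287.8 262.6] [ 0.347 -0.34   0.014]
petri_0 0.57 [344.4 161.6] [ 0.636 -0.299  0.129]
top {'vertical_fov': 52.83494110311796, 'cx': 317.73193493311874, 'cy': 201.23721655791167, 'position': array([ 0.47447988, -0.32772762,  0.95126484]), 'orientation': array([ 0.049758  , -0.01212446, -1.58104663])}
centrifuge 0.68 [285.3 168.7] [ 0.575 -0.242  0.126]
slot 0.9 [258.1 194.8] [ 0.523 -0.181  0.1  ]
re
[... 437 characters left out ...]
0.1] [ 0.676 -0.273  0.124]
{'t': 1.0, 'joint_positions': array([-1.16140760e+00,  3.52973660e-01,  1.63337822e+00,  1.78028186e-05,
        1.15517934e+00, -2.36147786e-03]), 'joint_velocities': array([-0.00138764,  0.00157042, -0.00146883,  0.00187526, -0.0005993 ,
       -0.00048782]), 'tau': array([-2.11618870e-03, -6.05188966e+01, -3.42444563e+01, -9.66433709e-05,
        1.14596376e-03,  1.50656678e-05]), 'ee_pos': array([ 0.25017041, -0.57277377,  0.23130676]), 'tool_rot': array([3.07519661e+00, 6.42193816e-01, 4.45570718e-05]), 'contact_force': array([ 0.11975575, -0.05349768, -0.48642922]), 'wrist_torque': array([-0.01245665,  0.03895195,  0.00739256]), 'width': 0.08534767598944064}
```

Run:
```python
import cv2
a=cv2.imread('pics/top0.png')[90:310,220:440];cv2.imwrite('pics/top0c.png',cv2.resize(a,None,fx=2.7,fy=2.7,interpolation=cv2.INTER_CUBIC))
a=cv2.imread('pics/scene0.png')[100:320,230:450];cv2.imwrite('pics/scene0c.png',cv2.resize(a,None,fx=2.7,fy=2.7,interpolation=cv2.INTER_CUBIC))
```

```text
(no output)
```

View pics/top0c.png

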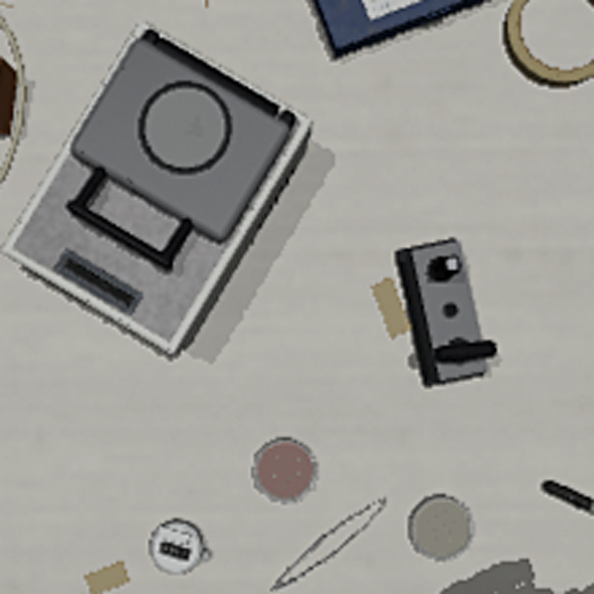

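View pics/scene0c.png

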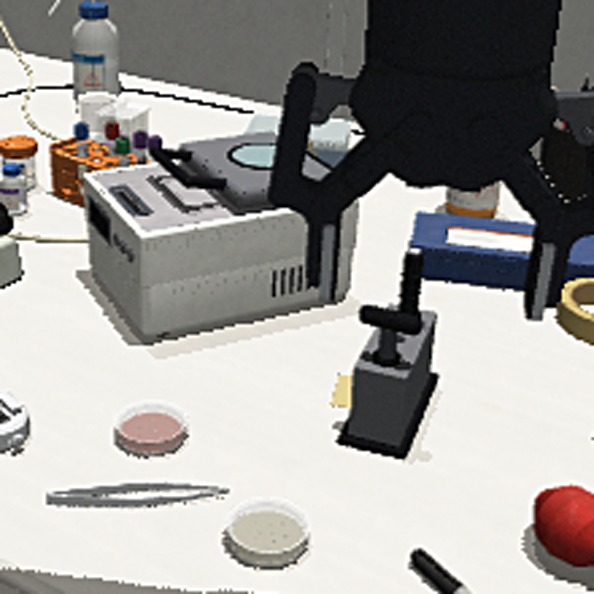

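View pics/scene0.png

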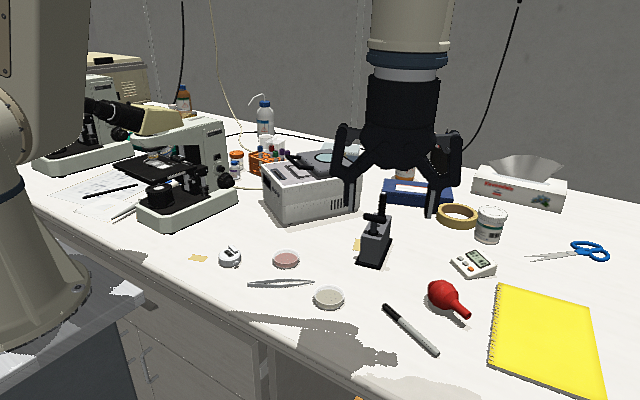

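View pics/top0.png

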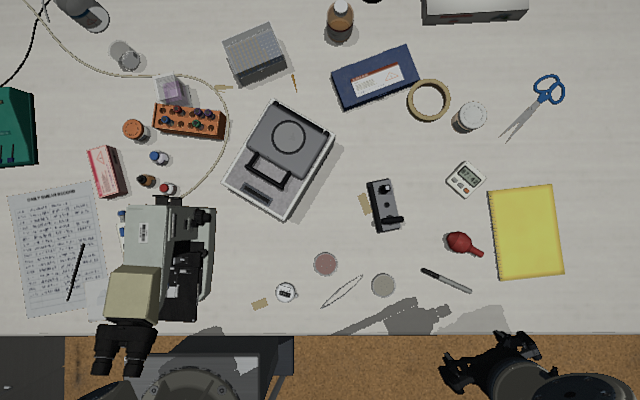

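```bash
cat >> h.py <<'E'
def cloud(f):
    F=200/np.tan(np.radians(f['vertical_fov'])/2)
    v,u=np.mgrid[0:400,0:640]; d=f['z_map']
    c=np.stack([(u-f['cx'])/F*d,-(v-f['cy'])/F*d,-d],-1)
    return c@rot(f['orientation']).T+np.array(f['position'])
E
python3 - <<'E'
from h import *
for n in('top','scene'):
    f=grab(n); C=cloud(f); pickle.dump(f,open(f'{n}0.pkl','wb'))
    tab=(f['z_map']>0)&(abs(C[...,2])<.02)&(C[...,0]>.3)&(C[...,0]<.8)
    print(n,'table z',np.median(C[tab][:,2]))
    X,Y,Z=C[...,0],C[...,1],C[...,2]
    m=(Z>.09)&(Z<.16)&(X>.42)&(X<.75)&(Y>-.36)&(Y<-.1)
    dk=m&(abs(Z-.1025)<.006); print('deck z',np.median(Z[dk]),dk.sum())
    r=cv2.minAreaRect(C[m][:,:2].astype(np.float32)*1000);print('centri rect',r,cv2.boxPoints(r))
    m=(Z>.055)&(Z<.075)&(X>.42)&(X<.6)&(Y>-.52)&(Y<-.38)
    print('stand z',np.median(Z[m]),m.sum())
    r=cv2.minAreaRect(C[m][:,:2].astype(np.float32)*1000);print('stand rect',r)
    print('slot',[world(f,*robot.mark_of(n,'slot')[0]['at'],z=.105)])
    for t in('slot','tool_stand','centrifuge','release_rod','petri_0','key_handle'):
        q=robot.trace(n,t)
        for a in q[:1]:
            k=np.array(a['mask'])&(f['z_map']>0); print(t,round(a['conf'],2),k.sum(),np.round(np.median(C[k],0),3))
E
```

```text
top table z 0.00010495180538716564
deck z 0.10479209864452899 3429
centri rect ((598.8342895507812, -222.73338317871094), (160.5289306640625, 216.32363891601562), 58.428443908691406) [[ 464.65833  -234.48813 ]
 [ 648.96326  -347.7472  ]
 [ 733.01025  -210.97864 ]
 [ 548.7053    -97.719574]]
stand z 0.06571503653825284 719
stand rect ((500.1110534667969, -456.49853515625), (108.13916015625, 40.7033805847168), 11.173707008361816)
slot [array([ 0.52534913, -0.17156301,  0.105     ])]
slot 0.96 7775 [ 0.594 -0.228  0.123]
tool_stand 0.81 1130 [ 0.5   -0.447  0.064]
centrifuge 0.86 7955 [ 0.595 -0.228  0.121]
petri_0 0.84 448 [ 0.366 -0.321  0.014]
key_handle 0.71 160 [ 0.467 -0.463  0.105]
scene table z -8.697762258336184e-05
deck z 0.10434750258477801 1266
centri rect ((595.5518188476562, -224.12844848632812), (161.60572814941406, 215.5123291015625), 58.211463928222656) [[ 461.3935  -236.04633]
 [ 644.57855 -349.57513]
 [ 729.71014 -212.21057]
 [ 546.5251   -98.68176]]
stand z 0.06522613623991982 452
stand rect ((498.3518371582031, -456.49383544921875), (111.63946533203125, 40.44675827026367), 11.527384757995605)
slot [array([ 0.52255981, -0.18252639,  0.105     ])]
slot 0.86 5057 [ 0.543 -0.249  0.087]
tool_stand 0.93 1161 [ 0.45  -0.471  0.036]
centrifuge 0.75 5043 [ 0.543 -0.249  0.087]
release_rod 0.73 162 [ 0.527 -0.452  0.1  ]
petri_0 0.64 469 [ 0.358 -0.325  0.013]
key_handle 0.31 1151 [ 0.45  -0.471  0.035]
```

Run:
```python
from h import *
f=pickle.load(open('top0.pkl','rb'));g=pickle.load(open('scene0.pkl','rb'))
a=f['pixels'][165:245,355:415,::-1];b=g['pixels'][180:270,345:410,::-1]; c=f['pixels'][150:230,220:300,::-1]
def s(x): return cv2.resize(x,(int(x.shape[1]*560/x.shape[0]),560),interpolation=cv2.INTER_CUBIC)
cv2.imwrite('pics/z1.png',np.hstack([s(a),s(b)])[:,:800]); cv2.imwrite('pics/z2.png',s(c))
C=cloud(f)
print(np.round(C[178:196:1,378:392,2],3))
```

```text
[[ 0.001 -0.001  0.001 -0.003  0.002 -0.002 -0.001  0.    -0.001  0.005
  -0.     0.002  0.001 -0.001]
 [-0.003 -0.001  0.    -0.001  0.001  0.005  0.006  0.005  0.004  0.008
   0.007  0.065  0.    -0.001]
 [ 0.005  0.004  0.005  0.006  0.01   0.008  0.007  0.065  0.066  0.064
   0.065  0.066  0.064 -0.   ]
 [ 0.006  0.005  0.067  0.065  0.066  0.066  0.069  0.068  0.067  0.066
   0.063  0.066  0.064  0.002]
 [ 0.066  0.067  0.068  0.07   0.066  0.068  0.066  0.066  0.067  0.065
   0.062  0.066  0.067  0.   ]
 [ 0.067  0.067  0.065  0.951  0.069  0.066  0.063  0.069  0.067  0.065
   0.063  0.066  0.065 -0.001]
 [ 0.066  0.067  0.065  0.065  0.068  0.063  0.064  0.069  0.065  0.064
   0.064  0.066  0.07   0.001]
 [ 0.067  0.067  0.063  0.068  0.069  0.07   0.122  0.125  0.124  0.125
   0.124  0.123  0.068  0.062]
 [ 0.066  0.066  0.069  0.089  0.107  0.12   0.126  0.127  0.128  0.126
   0.129  0.125  0.067  0.066]
 [ 0.068  0.073  0.082  0.091  0.106  0.12   0.127  0.128  0.126  0.127
   0.127  0.125  0.064  0.067]
 [ 0.064  0.071  0.072  0.091  0.105  0.119  0.125  0.128  0.126  0.127
   0.13   0.125  0.064  0.065]
 [ 0.064  0.069  0.071  0.09   0.107  0.12   0.126  0.127  0.951  0.127
   0.128  0.125  0.067  0.065]
 [ 0.07   0.069  0.069  0.088  0.105  0.117  0.122  0.125  0.125  0.123
   0.124  0.124  0.063  0.067]
 [ 0.067  0.072  0.071  0.082  0.098  0.109  0.118  0.12   0.123  0.12
   0.121  0.106  0.066  0.064]
 [ 0.068  0.072  0.071  0.078  0.099  0.11   0.096  0.091  0.088  0.081
   0.067  0.065  0.066  0.063]
 [ 0.063  0.066  0.069  0.072  0.069  0.073  0.069  0.069  0.068  0.067
   0.063  0.064  0.065  0.067]
 [ 0.067  0.063  0.066  0.069  0.073  0.07   0.07   0.067  0.067  0.068
   0.062  0.065  0.067  0.066]
 [ 0.067  0.066  0.067  0.067  0.064  0.065  0.065  0.064  0.064  0.066
   0.067  0.065  0.066  0.067]]
```

View pics/z1.png

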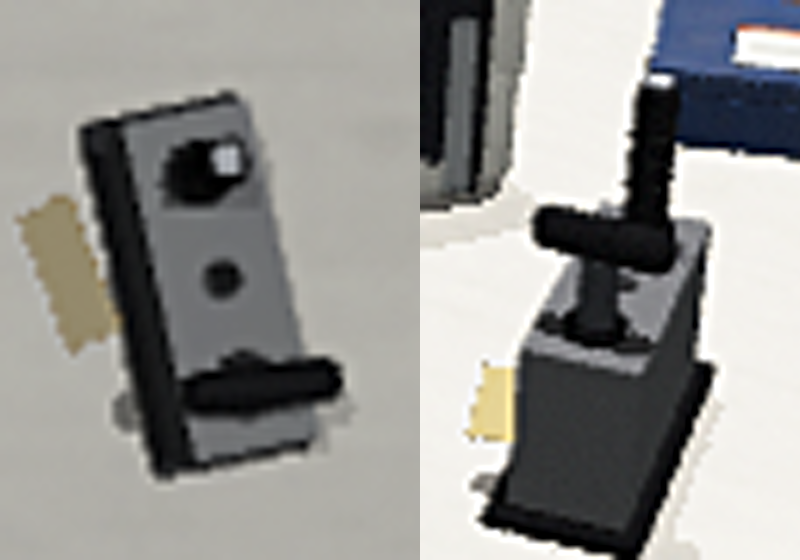

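View pics/z2.png

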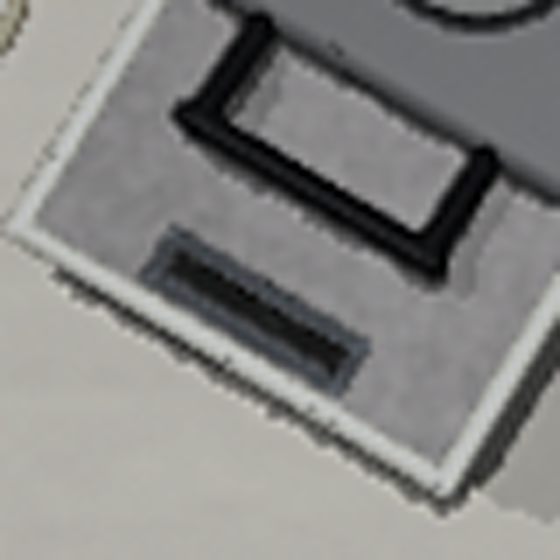

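Run:
```python
from h import *
for n in('top','scene'):
    f=pickle.load(open(n+'0.pkl','rb'));C=cloud(f);X,Y,Z=C[...,0],C[...,1],C[...,2]
    m=(Z>.1225)&(Z<.14)&(abs(X-.533)<.03)&(abs(Y+.45)<.03)
    if n=='top':
        v,u=np.nonzero(m);print('rodtop',len(u),world(f,u.mean(),v.mean(),z=.124), cv2.minAreaRect(np.stack([u,v],1).astype(np.float32)))
    m=(Z>.085)&(Z<.12)&(abs(X-.533)<.03)&(abs(Y+.45)<.03)
    print('rod handle pts',m.sum(),C[m].mean(0))
    # slot
    gx=cv2.cvtColor(f['pixels'],cv2.COLOR_RGB2GRAY).astype(float)
    u0,v0=proj(f,[.525,-.174,.105]);print(u0,v0)
    # resample to deck-plane orthophoto 0.5mm, centri axes
    a=np.array([.8517,-.524]);b=np.array([.524,.8517]);c0=np.array([.598,-.2232])
    xs=np.arange(-110,-20,.5)/1000;ys=np.arange(-80,80,.5)/1000
    P=c0+xs[:,None,None]*a+ys[None,:,None]*b
    F=200/np.tan(np.radians(f['vertical_fov'])/2)
    Pw=np.concatenate([P,np.full(P.shape[:2]+(1,),.105)],-1)
    c=(Pw-np.array(f['position']))@rot(f['orientation'])
    U=(f['cx']+F*c[...,0]/-c[...,2]).astype(np.float32);V=(f['cy']-F*c[...,1]/-c[...,2]).astype(np.float32)
    I=cv2.remap(f['pixels'],U,V,cv2.INTER_CUBIC)[:,:,::-1]
    cv2.imwrite(f'pics/ortho_{n}.png',cv2.resize(I[::-1,::-1],None,fx=2.4,fy=2.4))
    G=cv2.cvtColor(I,cv2.COLOR_BGR2GRAY).astype(float)
    ww=(xs<-.068)&(xs>-.1)
    sub=G[ww][:,(abs(ys)<.04)]; w=np.clip(55-sub,0,None)
    xx,yy=np.meshgrid(xs[ww],ys[abs(ys)<.04],indexing='ij')
    print(n,'slot local',(w*xx).sum()/w.sum(),(w*yy).sum()/w.sum(), 'min',sub.min())
    print('x profile',[(round(x*1000,1),int(g)) for x,g in zip(xs,G[:,(abs(ys)<.02)].mean(1))][:100:2])
    print('y profile',[(round(y*1000,1),int(g)) for y,g in zip(ys,G[(abs(xs+.084)<.002)].mean(0))][60:-60:3])
```

```text
rodtop 34 [ 0.53367007 -0.44977539  0.124     ] ((386.5, 188.0), (6.0, 5.0), 90.0)
rod handle pts 22 [ 0.53122678 -0.44488145  0.10221121]
254.4487327921805 193.85168896764014
top slot local -0.08606286918992025 0.00018110940949501747 min 4.0
x profile [(np.float64(-110.0), 133), (np.float64(-109.0), 106), (np.float64(-108.0), 81), (np.float64(-107.0), 63), (np.float64(-106.0), 81), (np.float64(-105.0), 125), (np.float64(-104.0), 161), (np.float64(-103.0), 180), (np.float64(-102.0), 191), (np.float64(-101.0), 197), (np.float64(-100.0), 196), (np.float64(-99.0), 180), (np.float64(-98.0), 148), (np.float64(-97.0), 109), (np.float64(-96.0), 80), (np.float64(-95.0), 65), (np.float64(-94.0), 66), (np.float64(-93.0), 74), (np.float64(-92.0), 76), (np.float64(-91.0), 65), (np.float64(-90.0), 46), (np.float64(-89.0), 31), (np.float64(-88.0), 24), (np.float64(-87.0), 24), (np.float64(-86.0), 25), (np.float64(-85.0), 22), (np.float64(-84.0), 20), (np.float64(-83.0), 33), (np.float64(-82.0), 58), (np.float64(-81.0), 73), (np.float64(-80.0), 73), (np.float64(-79.0), 68), (np.float64(-78.0), 68),
[... 4524 characters left out ...]
float64(7.0), 87), (np.float64(8.5), 85), (np.float64(10.0), 90), (np.float64(11.5), 96), (np.float64(13.0), 97), (np.float64(14.5), 96), (np.float64(16.0), 94), (np.float64(17.5), 95), (np.float64(19.0), 94), (np.float64(20.5), 91), (np.float64(22.0), 90), (np.float64(23.5), 94), (np.float64(25.0), 100), (np.float64(26.5), 98), (np.float64(28.0), 88), (np.float64(29.5), 74), (np.float64(31.0), 70), (np.float64(32.5), 75), (np.float64(34.0), 88), (np.float64(35.5), 107), (np.float64(37.0), 134), (np.float64(38.5), 160), (np.float64(40.0), 181), (np.float64(41.5), 193), (np.float64(43.0), 196), (np.float64(44.5), 194), (np.float64(46.0), 192), (np.float64(47.5), 191), (np.float64(49.0), 190)]
```

```bash
cat >> h.py <<'E'
import json
def down(yaw_y):
    # tool pointing down, tool y axis at yaw (deg)
    t=np.radians(yaw_y); y=np.array([np.cos(t),np.sin(t),0]);z=np.array([0,0,-1.]);x=np.cross(y,z)
    return np.stack([x,y,z],1)
def plan(p,Rt,n=None,hand=100,start=None,vmax=.0415,rmax=7.0):
    s=robot.get_state(); p0=np.array(s['ee_pos']);R0=R.from_rotvec(s['tool_rot'])
    if start is not None: p0,R0=start[0],R.from_matrix(start[1])
    Rt=R.from_matrix(Rt)
    rv=(R0.inv()*Rt).as_rotvec(); d=np.linalg.norm(np.array(p)-p0)
    need=max(int(np.ceil(d/vmax)),int(np.ceil(np.degrees(np.linalg.norm(rv))/rmax)),1)
    n=n or need; rows=[]
    print('dist',d,'rotdeg',np.degrees(rv).round(2),'rows',n)
    cp,cR=p0.copy(),R0
    for i in range(n):
        tp=p0+(np.array(p)-p0)*(i+1)/n; tR=R0*R.from_rotvec(rv*(i+1)/n)
        o=np.round(cR.inv().apply(tp-cp),4); r=np.round(np.degrees((cR.inv()*tR).as_rotvec()),2)
        rows.append({"offset":o.tolist(),"rot":r.tolist(),"hand":hand})
        cp=cp+cR.apply(o); cR=cR*R.from_rotvec(np.radians(r))
    for k in range(0,n,5): print(json.dumps(rows[k:k+5]))
    return cp,cR.as_matrix()
def st():
    s=robot.get_state();M=R.from_rotvec(s['tool_rot']).as_matrix()
    print('t',round(s['t'],2),'p',np.round(s['ee_pos'],4),'yawy',round(np.degrees(np.arctan2(M[1,1],M[0,1])),2),'z',np.round(M[:,2],3),'F',np.round(s['contact_force'],2),'T',np.round(s['wrist_torque'],2),'w',round(s['width'],4),'q',np.round(s['joint_positions'],2))
E
python3 - <<'E'
from h import *
st()
e=plan([.5337,-.4498,.2],down(101.2))
e=plan([.5337,-.4498,.2],down(281.2))
E
```

```text
t 1.8 p [ 0.2502 -0.5727  0.2313] yawy -66.41 z [ 0.  0. -1.] F [ 0.1  -0.61  0.33] T [-0.01 -0.03 -0.  ] w 0.0857 q [-1.16  0.35  1.63  0.    1.16 -0.  ]
dist 0.3105970171541637 rotdeg [   0.     -0.   -167.61] rows 24
[{"offset": [0.0129, 0.0, 0.0013], "rot": [0.0, -0.0, -6.98], "hand": 100}, {"offset": [0.0127, 0.0016, 0.0013], "rot": [0.0, -0.0, -6.99], "hand": 100}, {"offset": [0.0125, 0.0032, 0.0013], "rot": [0.0, -0.0, -6.98], "hand": 100}, {"offset": [0.012, 0.0046, 0.0013], "rot": [0.0, -0.0, -6.98], "hand": 100}, {"offset": [0.0114, 0.0061, 0.0013], "rot": [0.0, -0.0, -6.99], "hand": 100}]
[{"offset": [0.0105, 0.0074, 0.0013], "rot": [0.0, -0.0, -6.98], "hand": 100}, {"offset": [0.0096, 0.0086, 0.0013], "rot": [0.0, -0.0, -6.99], "hand": 100}, {"offset": [0.0084, 0.0097, 0.0013], "rot": [0.0, -0.0, -6.98], "hand": 100}, {"offset": [0.0072, 0.0107, 0.0013], "rot": [0.0, -0.0, -6.98], "hand": 100}, {"offset": [0.0059, 0.0115, 0.0013], "rot": [0.0, -0.0, -6.99], "hand": 100}]
[{"offset": [0.0044, 0.0121, 0.0013], "rot": [0.0, -0.0, -6.98], "hand": 100}, {"offset": [0.0029, 0.0
[... 984 characters left out ...]
hand": 100}]
dist 0.3105970171541637 rotdeg [-0.   -0.   12.39] rows 8
[{"offset": [0.0386, 0.0001, 0.0039], "rot": [-0.0, -0.0, 1.55], "hand": 100}, {"offset": [0.0386, -0.0009, 0.0039], "rot": [-0.0, -0.0, 1.55], "hand": 100}, {"offset": [0.0386, -0.002, 0.0039], "rot": [-0.0, -0.0, 1.55], "hand": 100}, {"offset": [0.0385, -0.0031, 0.0039], "rot": [-0.0, -0.0, 1.55], "hand": 100}, {"offset": [0.0384, -0.004, 0.0039], "rot": [-0.0, -0.0, 1.55], "hand": 100}]
[{"offset": [0.0383, -0.0051, 0.004], "rot": [-0.0, -0.0, 1.55], "hand": 100}, {"offset": [0.0382, -0.0062, 0.0039], "rot": [-0.0, -0.0, 1.54], "hand": 100}, {"offset": [0.0379, -0.0071, 0.0039], "rot": [-0.0, -0.0, 1.55], "hand": 100}]
```

Emit:
{"method": "jog_arm", "body": {"commands": [{"offset": [0.0386, 0, 0.004], "rot": [0, 0, 1.55], "hand": 100}, {"offset": [0.0386, -0.001, 0.004], "rot": [0, 0, 1.55], "hand": 100}, {"offset": [0.0386, -0.002, 0.004], "rot": [0, 0, 1.55], "hand": 100}, {"offset": [0.0385, -0.003, 0.004], "rot": [0, 0, 1.55], "hand": 100}, {"offset": [0.0384, -0.004, 0.004], "rot": [0, 0, 1.55], "hand": 100}]}}

```text
t: 2.22
ee_pos: [0.4288, -0.4951, 0.2112]
tool_rot: [3.112, 0.43, 0.0]
contact_force: [0.5, -0.6, 0.1]
width: 0.0853
```

Emit:
{"method": "jog_arm", "body": {"commands": [{"offset": [0.0383, -0.005, 0.004], "rot": [0, 0, 1.55], "hand": 100}, {"offset": [0.0382, -0.006, 0.004], "rot": [0, 0, 1.55], "hand": 100}, {"offset": [0.038, -0.007, 0.004], "rot": [0, 0, 1.55], "hand": 100}, {"offset": [0, 0, 0], "rot": [0, 0, 0], "hand": 100}]}}

```text
t: 2.55
ee_pos: [0.5395, -0.4467, 0.1983]
tool_rot: [-3.125, -0.31, -0.004]
contact_force: [-1.6, 0.8, -0.0]
width: 0.0852
```

Run:
```python
from h import *
st()
plan([.5337,-.4498,.08],down(281.2))
f=grab('top','t1.png');g=grab('scene','s1.png')
cv2.imwrite('pics/c1.png',np.hstack([cv2.resize(f['pixels'][130:290,320:480,::-1],(400,400)),cv2.resize(g['pixels'][80:280,280:480,::-1],(400,400))]))
```

```text
t 2.55 p [ 0.5395 -0.4467  0.1983] yawy -78.68 z [ 0.002  0.001 -1.   ] F [-1.56  0.8  -0.03] T [-0.06  0.05  0.04] w 0.0852 q [-0.69  0.5   1.49  0.    1.16  0.68]
dist 0.11848578348344731 rotdeg [-0.05 -0.13  0.12] rows 3
[{"offset": [-0.0022, 0.0007, 0.0394], "rot": [-0.02, -0.04, 0.04], "hand": 100}, {"offset": [-0.0021, 0.0006, 0.0395], "rot": [-0.01, -0.05, 0.04], "hand": 100}, {"offset": [-0.0021, 0.0007, 0.0394], "rot": [-0.02, -0.04, 0.04], "hand": 100}]
```

View pics/c1.png

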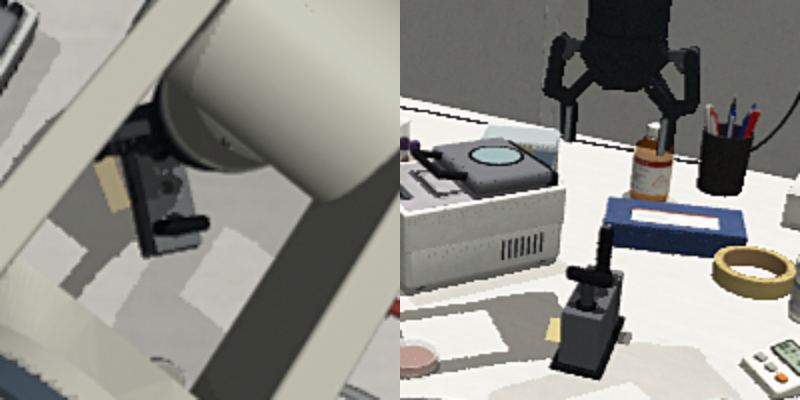

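Run:
```python
from h import *
st()
plan([.5337,-.4498,.10],down(281.2))
```

```text
t 2.65 p [ 0.5349 -0.449   0.1986] yawy -78.64 z [-0.001  0.    -1.   ] F [-0.07  0.24  0.95] T [0.04 0.05 0.02] w 0.0854 q [-0.7   0.49  1.49 -0.    1.16  0.67]
dist 0.0986529878895251 rotdeg [-0.03  0.04  0.16] rows 3
[{"offset": [-0.0004, 0.0002, 0.0329], "rot": [-0.01, 0.01, 0.05], "hand": 100}, {"offset": [-0.0005, 0.0002, 0.0329], "rot": [-0.01, 0.01, 0.06], "hand": 100}, {"offset": [-0.0004, 0.0001, 0.0328], "rot": [-0.01, 0.02, 0.05], "hand": 100}]
```

Emit:
{"method": "jog_arm", "body": {"commands": [{"offset": [-0.0004, 0.0002, 0.033], "rot": [0, 0, 0], "hand": 100}, {"offset": [-0.0004, 0.0002, 0.033], "rot": [0, 0, 0], "hand": 100}, {"offset": [-0.0004, 0.0002, 0.032], "rot": [0, 0, 0], "hand": 100}, {"offset": [0, 0, 0.02], "rot": [0, 0, 0], "hand": 60}, {"offset": [0, 0, 0], "rot": [0, 0, 0], "hand": 50}]}}

```text
t: 3.07
ee_pos: [0.5288, -0.4497, 0.0765]
tool_rot: [-3.121, -0.304, 0.009]
contact_force: [-0.3, 1.1, -0.3]
width: 0.064
```

Run:
```python
from h import *
st()
g=grab('scene')
cv2.imwrite('pics/s2.png',cv2.resize(g['pixels'][130:280,310:460,::-1],(600,600),interpolation=cv2.INTER_CUBIC))
st()
```

```text
t 3.07 p [ 0.5288 -0.4497  0.0765] yawy -78.87 z [-0.006  0.005 -1.   ] F [-0.27  1.14 -0.32] T [ 0.03  0.02 -0.03] w 0.064 q [-0.71  0.62  1.58 -0.    0.95  0.67]
t 3.12 p [ 0.5302 -0.4507  0.0793] yawy -78.87 z [-0.004  0.003 -1.   ] F [-0.61  0.42  0.62] T [-0.   -0.04 -0.06] w 0.0567 q [-0.71  0.62  1.57 -0.    0.96  0.67]
```

View pics/s2.png

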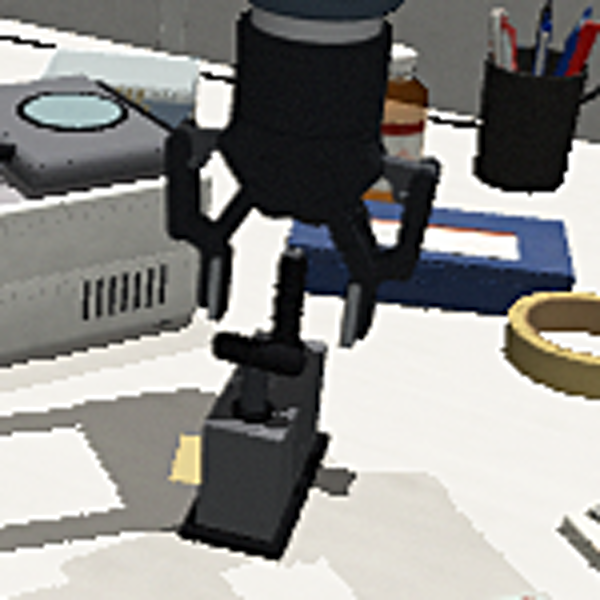

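Emit:
{"method": "jog_arm", "body": {"commands": [{"offset": [0, 0, 0], "rot": [0, 0, 0], "hand": 40}, {"offset": [0, 0, 0], "rot": [0, 0, 0], "hand": 30}, {"offset": [0, 0, 0], "rot": [0, 0, 0], "hand": 30}]}}

```text
t: 3.37
ee_pos: [0.5335, -0.4521, 0.0836]
tool_rot: [3.124, 0.306, 0.004]
contact_force: [0.6, 0.3, 0.1]
width: 0.0252
```

Run:
```python
from h import *
st()
plan([.5337,-.4498,.08],down(281.2))
```

```text
t 3.37 p [ 0.5335 -0.4521  0.0836] yawy -78.82 z [ 0.002 -0.002 -1.   ] F [0.6  0.3  0.14] T [-0.07  0.02 -0.04] w 0.0252 q [-0.71  0.61  1.57 -0.    0.96  0.67]
dist 0.004261075992731667 rotdeg [ 0.15 -0.12 -0.02] rows 1
[{"offset": [0.0006, -0.0022, 0.0036], "rot": [0.15, -0.12, -0.02], "hand": 100}]
```

Emit:
{"method": "jog_arm", "body": {"commands": [{"offset": [0, -0.001, 0.002], "rot": [0, 0, 0], "hand": 30}, {"offset": [0, 0, 0], "rot": [0, 0, 0], "hand": 30}, {"offset": [0, 0, 0], "rot": [0, 0, 0], "hand": 30}]}}

```text
t: 3.62
ee_pos: [0.5327, -0.45, 0.0798]
tool_rot: [3.126, 0.307, 0.001]
contact_force: [-0.6, 0.5, 0.1]
width: 0.0255
```

Run:
```python
from h import *
st()
plan([.5337,-.4498,.08],down(281.2))
```

```text
t 3.62 p [ 0.5327 -0.45    0.0798] yawy -78.79 z [ 0. -0. -1.] F [-0.65  0.49  0.13] T [-0.01 -0.09  0.02] w 0.0255 q [-0.7   0.62  1.57 -0.    0.95  0.67]
dist 0.0010057602459517723 rotdeg [ 0.03 -0.02  0.01] rows 1
[{"offset": [0.001, 0.0, -0.0002], "rot": [0.03, -0.02, 0.01], "hand": 100}]
```

Emit:
{"method": "jog_arm", "body": {"commands": [{"offset": [0.001, 0, 0], "rot": [0, 0, 0], "hand": 0}, {"offset": [0, 0, 0], "rot": [0, 0, 0], "hand": 0}, {"offset": [0, 0, 0], "rot": [0, 0, 0], "hand": 0}, {"offset": [0, 0, 0], "rot": [0, 0, 0], "hand": 0}]}}

```text
t: 3.95
ee_pos: [0.5339, -0.4499, 0.0795]
tool_rot: [3.126, 0.306, 0.001]
contact_force: [1.0, 0.1, 2.0]
width: 0.0134
```

Run:
```python
from h import *
st()
```

```text
t 3.95 p [ 0.5339 -0.4499  0.0795] yawy -78.8 z [ 0. -0. -1.] F [0.95 0.15 2.04] T [ 0.11 -0.19 -0.04] w 0.0134 q [-0.7   0.62  1.57  0.    0.95  0.67]
```

Emit:
{"method": "jog_arm", "body": {"commands": [{"offset": [0, 0, -0.015], "rot": [0, 0, 0], "hand": 0}, {"offset": [0, 0, -0.03], "rot": [0, 0, 0], "hand": 0}, {"offset": [0, 0, -0.04], "rot": [0, 0, 0], "hand": 0}, {"offset": [0, 0, -0.041], "rot": [0, 0, 0], "hand": 0}, {"offset": [0, 0, 0], "rot": [0, 0, 0], "hand": 0}]}}

```text
t: 4.37
ee_pos: [0.5368, -0.4527, 0.2156]
tool_rot: [3.117, 0.305, 0.014]
contact_force: [1.2, -1.2, 0.9]
width: 0.0132
```

Run:
```python
from h import *
st()
plan([.5247,-.1777,.205],down(-121.6),hand=0)
```

```text
t 4.37 p [ 0.5368 -0.4527  0.2156] yawy -78.81 z [ 0.01  -0.008 -1.   ] F [ 1.18 -1.19  0.89] T [-0.02 -0.02 -0.02] w 0.0132 q [-0.7   0.48  1.48 -0.    1.17  0.67]
dist 0.2754624031172478 rotdeg [ 0.39 -0.65 42.79] rows 7
[{"offset": [0.0059, -0.0389, 0.0012], "rot": [0.06, -0.09, 6.11], "hand": 0}, {"offset": [0.0018, -0.0393, 0.0012], "rot": [0.05, -0.1, 6.12], "hand": 0}, {"offset": [-0.0025, -0.0392, 0.0012], "rot": [0.06, -0.09, 6.11], "hand": 0}, {"offset": [-0.0066, -0.0388, 0.0013], "rot": [0.05, -0.09, 6.11], "hand": 0}, {"offset": [-0.0107, -0.0379, 0.0013], "rot": [0.06, -0.09, 6.12], "hand": 0}]
[{"offset": [-0.0147, -0.0364, 0.0014], "rot": [0.05, -0.1, 6.11], "hand": 0}, {"offset": [-0.0184, -0.0348, 0.0014], "rot": [0.06, -0.09, 6.11], "hand": 0}]
```

Emit:
{"method": "jog_arm", "body": {"commands": [{"offset": [0.006, -0.038, 0], "rot": [0, 0, 6.1], "hand": 0}, {"offset": [0.002, -0.039, 0], "rot": [0, 0, 6.1], "hand": 0}, {"offset": [-0.0025, -0.039, 0], "rot": [0, 0, 6.1], "hand": 0}, {"offset": [-0.0066, -0.0385, 0], "rot": [0, 0, 6.1], "hand": 0}, {"offset": [-0.0107, -0.0375, 0], "rot": [0, 0, 6.1], "hand": 0}]}}

```text
t: 4.78
ee_pos: [0.5246, -0.2538, 0.2061]
tool_rot: [3.095, -0.536, 0.001]
contact_force: [1.2, 0.5, 0.1]
width: 0.0128
```

Emit:
{"method": "jog_arm", "body": {"commands": [{"offset": [-0.0147, -0.036, 0], "rot": [0, 0, 6.1], "hand": 0}, {"offset": [-0.0184, -0.0345, 0], "rot": [0, 0, 6.1], "hand": 0}, {"offset": [0, 0, 0], "rot": [0, 0, 0], "hand": 0}, {"offset": [0, 0, 0], "rot": [0, 0, 0], "hand": 0}, {"offset": [0, 0, 0], "rot": [0, 0, 0], "hand": 0}]}}

```text
t: 5.2
ee_pos: [0.5217, -0.1777, 0.2061]
tool_rot: [3.024, -0.849, 0.002]
contact_force: [-0.5, -0.2, -0.7]
width: 0.0131
```

Run:
```python
from h import *
st()
plan([.5247,-.1777,.195],down(-121.6),hand=0)
f=grab('top','t2.png');g=grab('scene','s3.png')
a=cv2.resize(g['pixels'][90:230,230:370,::-1],(600,600),interpolation=cv2.INTER_CUBIC);cv2.imwrite('pics/s3c.png',a)
st()
```

```text
t 5.2 p [ 0.5217 -0.1777  0.2061] yawy -121.36 z [ 0.001 -0.001 -1.   ] F [-0.53 -0.21 -0.65] T [ 0.01  0.01 -0.02] w 0.0131 q [-0.33  0.26  1.82 -0.    1.06  1.79]
dist 0.011483269274619807 rotdeg [ 0.01 -0.08  0.24] rows 1
[{"offset": [0.0025, -0.0015, 0.0111], "rot": [0.01, -0.08, 0.24], "hand": 0}]
t 5.3 p [ 0.5216 -0.1786  0.2057] yawy -121.49 z [ 0.001 -0.001 -1.   ] F [ 0.75 -0.61 -0.59] T [-0.01  0.02 -0.04] w 0.0134 q [-0.33  0.27  1.82 -0.    1.06  1.79]
```

View pics/s3c.png

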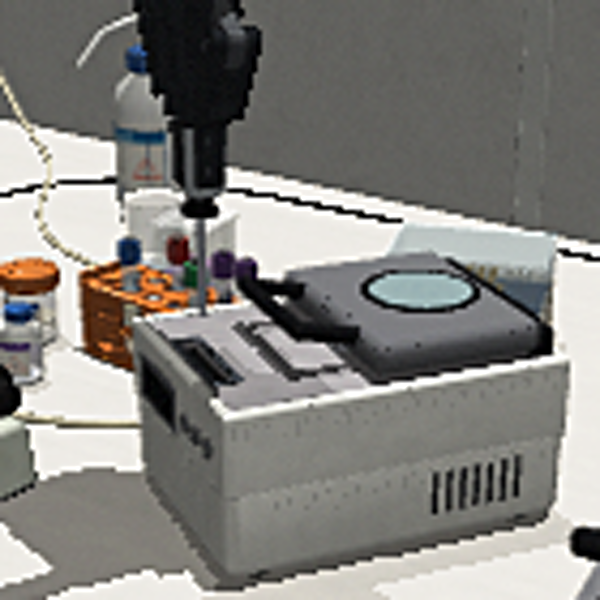

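View pics/t2.png

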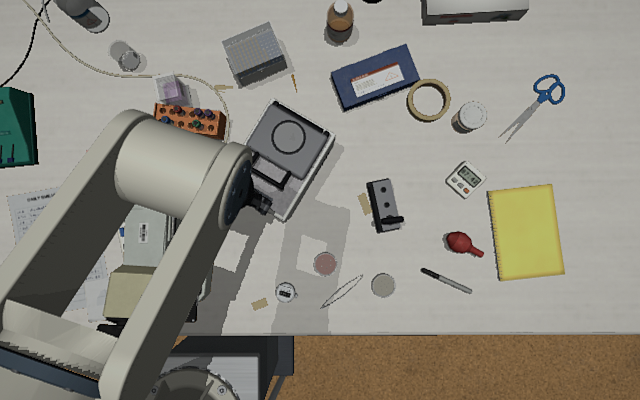

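Run:
```python
from h import *
g=grab('scene'); st(); s=robot.get_state(); p=s['ee_pos']
for dz in (-.0735,-.06,-.045,-.03): print(dz,proj(g,[p[0],p[1],p[2]+dz]))
G=g['pixels'].astype(int).sum(2)//3
print(G[145:168,268:290])
a=cv2.imread('pics/ortho_scene.png');print(a.shape)
```

```text
t 5.35 p [ 0.5215 -0.1786  0.2054] yawy -121.53 z [ 0. -0. -1.] F [-0.32 -0.1  -0.5 ] T [0.04 0.01 0.03] w 0.0133 q [-0.33  0.27  1.82 -0.    1.06  1.79]
-0.0735 (np.float64(277.2351342706569), np.float64(163.5908507488203))
-0.06 (np.float64(277.07737966725006), np.float64(158.28644569408016))
-0.045 (np.float64(276.89966743578), np.float64(152.3109772225347))
-0.03 (np.float64(276.7193435130442), np.float64(146.24769217985602))
[[159 105  73  80  78 119 176 132  78  63 160 155 167 163 154 162 175 239
  236 234 234 234]
 [124  66  22  21  50  18 166 146  87  61 163 162 169 165 149 162 183 240
  237 235 233 234]
 [125  40  30  32  29  15 174 141  85  61 164 164 173 175 158 169 173 240
  237 234 235 234]
 [123  39  37  35  35  16 127 135  86  63 168 171 145  91 101 121 171 245
  241 239 238 235]
 [149  46  36  34  32  19 119 134  87  64 175 111  67  37  23  46 109 252
  254 222 249 245]
 [173  55  21  28  26  18  72  74  81  68 164  94  37  51  48  28  63 165
  129  94  83 208]
 [170 120  47  38  35  89  77  26  75  73 166  94  35  38  39  34  60  65
   60  58  62  65]
 [164 155 150 1
[... 787 characters left out ...]
 23  18 125 200
  221 255 184  31]
 [ 94  71  60  72  72  66  86 101  76  66 190 189 255 255 255 255 255 255
  226 225 175 144]
 [135 125 148 205 185 241 255 255 174  67 149 218 173 198 175 164 177 180
  175 179 179 190]
 [255 255 255 255 232 176 110 159 123  63 131 180 176 174 170 169 168 175
  177 180 182 188]
 [164 159 174 174 172 170 172 175 178 180 180 181 175 172 172 172 178 183
  185 186 189 192]
 [177 177 176 176 174 171 175 180 180 180 181 179 180 178 177 182 191  98
   76 190 105  81]
 [180 176 177 177 177 175 174 176 177 180 179 178 177 180 181 187  94  69
   77  62  43  37]
 [178 184 181 181 180 183 183 182 180 173 173 175 175 178 180 182 188  91
   78  47  44 159]]
(432, 768, 3)
```

View pics/ortho_scene.png

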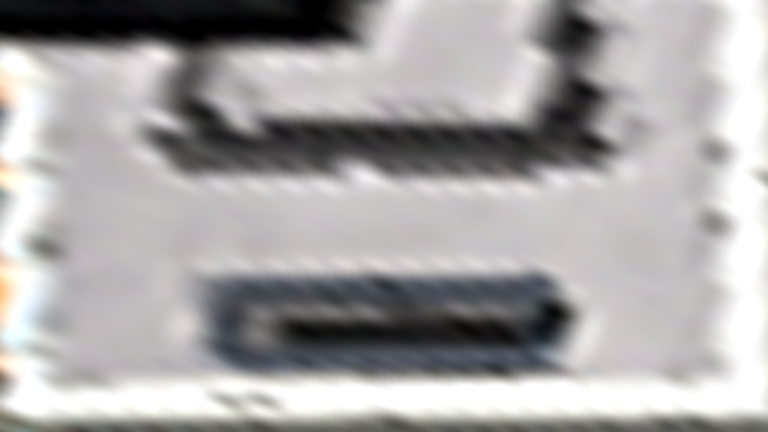

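View pics/ortho_top.png

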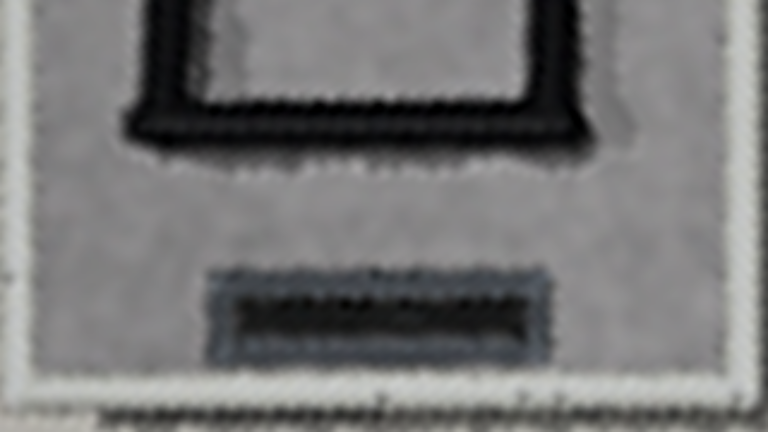

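```bash
cat >> h.py <<'E'
a_=np.array([.8517,-.524,0]);b_=np.array([.524,.8517,0]);c0_=np.array([.598,-.2232,0])
def loc(x,y,z): return c0_+a_*x+b_*y+np.array([0,0,z])
def tip():
    s=robot.get_state();M=R.from_rotvec(s['tool_rot']).as_matrix();p=np.array(s['ee_pos'])+M[:,2]*.0735
    print('tip loc',np.round([(p-c0_)@a_*1e3,(p-c0_)@b_*1e3,p[2]*1e3],2),'F loc',np.round([s['contact_force']@a_,s['contact_force']@b_,s['contact_force'][2]],2),'t',round(s['t'],2),'w',round(s['width'],4))
E
python3 - <<'E'
from h import *
tip()
plan(loc(-.0864,-.021,.1855),down(-121.6),hand=0,n=2)
E
```

```text
tip loc [-88.52  -2.13 131.95] F loc [-0.22 -0.25 -0.5 ] t 5.35 w 0.0133
dist 0.02755150039324384 rotdeg [ 0.01 -0.02  0.07] rows 2
[{"offset": [0.0011, 0.0094, 0.01], "rot": [0.0, -0.01, 0.04], "hand": 0}, {"offset": [0.001, 0.0095, 0.01], "rot": [0.01, -0.01, 0.03], "hand": 0}]
```

Emit:
{"method": "jog_arm", "body": {"commands": [{"offset": [0.001, 0.0095, 0.01], "rot": [0, 0, 0], "hand": 0}, {"offset": [0.001, 0.0095, 0.01], "rot": [0, 0, 0], "hand": 0}, {"offset": [0, 0, 0], "rot": [0, 0, 0], "hand": 0}, {"offset": [0, 0, 0], "rot": [0, 0, 0], "hand": 0}, {"offset": [0, 0, 0], "rot": [0, 0, 0], "hand": 0}]}}

```text
t: 5.77
ee_pos: [0.5128, -0.1951, 0.1849]
tool_rot: [-3.023, 0.855, 0.001]
contact_force: [-0.4, -0.9, -0.9]
width: 0.0131
```

Run:
```python
from h import *
tip()
g=grab('scene','s4.png')
a=cv2.resize(g['pixels'][130:200,240:310,::-1],(600,600),interpolation=cv2.INTER_NEAREST);cv2.imwrite('pics/s4c.png',a)
tip()
s=robot.get_state();p=s['ee_pos'];print(proj(g,[p[0],p[1],p[2]-.0735]))
# slot outline bias-corrected
for y in(-.03,-.02,0,.02,.03): print(y,proj(g,loc(-.0864,y,.105)))
```

```text
tip loc [-87.33 -20.76 111.38] F loc [ 0.14 -1.   -0.86] t 5.77 w 0.0131
tip loc [-87.14 -20.45 111.68] F loc [-0.5  -0.12  0.68] t 5.82 w 0.013
(np.float64(280.6764526945897), np.float64(174.04048603190688))
-0.03 (np.float64(282.4395771741223), np.float64(178.03237370531932))
-0.02 (np.float64(280.9611425835868), np.float64(176.5064968441426))
0 (np.float64(278.0814913562384), np.float64(173.53443896332791))
0.02 (np.float64(275.3003929065808), np.float64(170.66409637248663))
0.03 (np.float64(273.94523335941165), np.float64(169.26545039283658))
```

View pics/s4c.png

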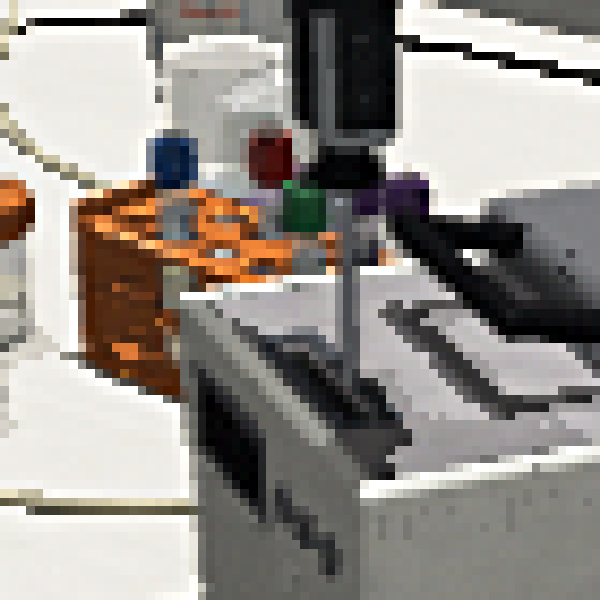

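Emit:
{"method": "jog_arm", "body": {"commands": [{"offset": [0.0006, 0, 0.0025], "rot": [0, 0, 0], "hand": 0}, {"offset": [0, 0, 0.0025], "rot": [0, 0, 0], "hand": 0}, {"offset": [0, 0, 0.0025], "rot": [0, 0, 0], "hand": 0}, {"offset": [0, 0, 0], "rot": [0, 0, 0], "hand": 0}, {"offset": [0, 0, 0], "rot": [0, 0, 0], "hand": 0}]}}

```text
t: 6.23
ee_pos: [0.5136, -0.1948, 0.1776]
tool_rot: [-3.024, 0.852, 0.001]
contact_force: [-0.2, -0.4, -0.7]
width: 0.0131
```

Run:
```python
from h import *
tip()
```

```text
tip loc [-86.84 -20.05 104.1 ] F loc [ 0.   -0.43 -0.71] t 6.23 w 0.0131
```

Emit:
{"method": "jog_arm", "body": {"commands": [{"offset": [0.0002, 0.0005, 0.002], "rot": [0, 0, 0], "hand": 0}, {"offset": [0, 0, 0.002], "rot": [0, 0, 0], "hand": 0}, {"offset": [0, 0, 0], "rot": [0, 0, 0], "hand": 0}]}}

```text
t: 6.48
ee_pos: [0.5134, -0.1954, 0.1734]
tool_rot: [-3.024, 0.853, 0.001]
contact_force: [0.1, -0.7, 0.1]
width: 0.0135
```

Run:
```python
from h import *
tip()
```

```text
tip loc [-86.67 -20.71  99.89] F loc [ 0.46 -0.53  0.09] t 6.48 w 0.0135
```

Emit:
{"method": "jog_arm", "body": {"commands": [{"offset": [0, 0, 0.003], "rot": [0, 0, 0], "hand": 0}, {"offset": [0, 0, 0.003], "rot": [0, 0, 0], "hand": 0}, {"offset": [0, 0, 0.003], "rot": [0, 0, 0], "hand": 0}, {"offset": [0, 0, 0.002], "rot": [0, 0, 0], "hand": 0}, {"offset": [0, 0, 0], "rot": [0, 0, 0], "hand": 0}]}}

```text
t: 6.9
ee_pos: [0.5132, -0.1954, 0.1622]
tool_rot: [-3.023, 0.853, 0.001]
contact_force: [0.1, -0.2, -1.8]
width: 0.0132
```

Emit:
{"method": "jog_arm", "body": {"commands": [{"offset": [0, 0, 0], "rot": [0, 0, 0], "hand": 0}]}}

```text
t: 6.98
ee_pos: [0.5134, -0.1955, 0.1626]
tool_rot: [-3.024, 0.853, 0.001]
contact_force: [0.4, 0.4, -0.9]
width: 0.0133
```

Run:
```python
from h import *
tip()
```

```text
tip loc [-86.59 -20.68  89.09] F loc [ 0.17  0.53 -0.87] t 6.98 w 0.0133
```

Now 1 mm feels (each row shows in the end force).

Emit:
{"method": "jog_arm", "body": {"commands": [{"offset": [0, 0, 0.001], "rot": [0, 0, 0], "hand": 0}, {"offset": [0, 0, 0.001], "rot": [0, 0, 0], "hand": 0}, {"offset": [0, 0, 0.001], "rot": [0, 0, 0], "hand": 0}]}}

```text
t: 7.23
ee_pos: [0.5136, -0.1955, 0.1598]
tool_rot: [-3.024, 0.853, -0.0]
contact_force: [-0.4, -0.5, -1.6]
width: 0.013
```

Emit:
{"method": "jog_arm", "body": {"commands": [{"offset": [0, 0, 0.001], "rot": [0, 0, 0], "hand": 0}]}}

```text
t: 7.32
ee_pos: [0.5136, -0.1955, 0.1588]
tool_rot: [3.024, -0.853, 0.0]
contact_force: [-0.6, 0.1, -0.1]
width: 0.0127
```

Emit:
{"method": "jog_arm", "body": {"commands": [{"offset": [0, 0, 0.0005], "rot": [0, 0, 0], "hand": 0}]}}

```text
t: 7.4
ee_pos: [0.5135, -0.1955, 0.1581]
tool_rot: [-3.024, 0.853, 0.0]
contact_force: [-0.4, 0.2, -0.7]
width: 0.0135
```

Emit:
{"method": "jog_arm", "body": {"commands": [{"offset": [0, 0, 0.001], "rot": [0, 0, 0], "hand": 0}]}}

```text
t: 7.48
ee_pos: [0.5136, -0.1955, 0.1573]
tool_rot: [3.024, -0.853, 0.0]
contact_force: [-0.7, -0.4, 0.0]
width: 0.0131
```

Emit:
{"method": "jog_arm", "body": {"commands": [{"offset": [0, 0, 0.001], "rot": [0, 0, 0], "hand": 0}]}}

```text
t: 7.57
ee_pos: [0.5136, -0.1956, 0.1563]
tool_rot: [3.024, -0.853, 0.0]
contact_force: [0.1, 0.2, 4.7]
width: 0.0133
```

Emit:
{"method": "jog_arm", "body": {"commands": [{"offset": [0, 0, 0.0005], "rot": [0, 0, 0], "hand": 0}]}}

```text
t: 7.65
ee_pos: [0.5138, -0.1956, 0.1561]
tool_rot: [3.024, -0.853, 0.001]
contact_force: [-1.3, 0.1, 6.9]
width: 0.0134
```

Emit:
{"method": "jog_arm", "body": {"commands": [{"offset": [0, -0.001, 0], "rot": [0, 0, 0], "hand": 0}, {"offset": [0, -0.001, 0], "rot": [0, 0, 0], "hand": 0}]}}

```text
t: 7.82
ee_pos: [0.5146, -0.1943, 0.1562]
tool_rot: [3.023, -0.852, 0.001]
contact_force: [-1.3, -2.7, 5.0]
width: 0.0135
```

Run:
```python
from h import *
tip()
```

```text
tip loc [-86.08 -19.14  82.73] F loc [ 0.26 -2.98  5.05] t 7.82 w 0.0135
```

Emit:
{"method": "jog_arm", "body": {"commands": [{"offset": [0, -0.001, 0], "rot": [0, 0, 0], "hand": 0}, {"offset": [0, -0.001, 0], "rot": [0, 0, 0], "hand": 0}]}}

```text
t: 7.98
ee_pos: [0.5158, -0.1925, 0.1562]
tool_rot: [3.023, -0.852, 0.001]
contact_force: [-2.2, -1.6, 5.6]
width: 0.0132
```

Run:
```python
from h import *
tip()
```

```text
tip loc [-85.97 -16.96  82.68] F loc [-1.07 -2.55  5.65] t 7.98 w 0.0132
```

Emit:
{"method": "jog_arm", "body": {"commands": [{"offset": [-0.0002, -0.001, 0], "rot": [0, 0, 0], "hand": 0}, {"offset": [0, -0.001, 0], "rot": [0, 0, 0], "hand": 0}]}}

```text
t: 8.15
ee_pos: [0.5169, -0.1907, 0.1562]
tool_rot: [3.023, -0.852, 0.002]
contact_force: [-1.4, -2.3, 4.8]
width: 0.0134
```

Emit:
{"method": "jog_arm", "body": {"commands": [{"offset": [-0.0001, -0.001, 0], "rot": [0, 0, 0], "hand": 0}, {"offset": [0, -0.001, 0], "rot": [0, 0, 0], "hand": 0}]}}

```text
t: 8.32
ee_pos: [0.5178, -0.1889, 0.1562]
tool_rot: [3.023, -0.852, 0.001]
contact_force: [-0.9, -2.6, 5.1]
width: 0.0133
```

Emit:
{"method": "jog_arm", "body": {"commands": [{"offset": [0, -0.001, 0], "rot": [0, 0, 0], "hand": 0}, {"offset": [0, -0.001, 0], "rot": [0, 0, 0], "hand": 0}]}}

```text
t: 8.48
ee_pos: [0.5188, -0.1872, 0.1562]
tool_rot: [3.023, -0.852, 0.001]
contact_force: [-2.0, -2.0, 5.1]
width: 0.0133
```

Emit:
{"method": "jog_arm", "body": {"commands": [{"offset": [0, -0.001, 0], "rot": [0, 0, 0], "hand": 0}, {"offset": [0, -0.001, 0], "rot": [0, 0, 0], "hand": 0}]}}

```text
t: 8.65
ee_pos: [0.5198, -0.1855, 0.1562]
tool_rot: [3.023, -0.852, 0.001]
contact_force: [-2.7, -4.7, 4.4]
width: 0.013
```

Run:
```python
from h import *
tip()
```

```text
tip loc [-86.26  -8.88  82.69] F loc [ 0.21 -5.44  4.42] t 8.65 w 0.013
```

Emit:
{"method": "jog_arm", "body": {"commands": [{"offset": [0, 0, 0.0005], "rot": [0, 0, 0], "hand": 0}]}}

```text
t: 8.73
ee_pos: [0.5202, -0.1853, 0.1559]
tool_rot: [3.024, -0.853, 0.002]
contact_force: [-1.8, 0.1, 11.5]
width: 0.0132
```

Run:
```python
from h import *
tip()
```

```text
tip loc [-86.09  -8.45  82.45] F loc [-1.54 -0.85 11.49] t 8.73 w 0.0132
```

Emit:
{"method": "jog_arm", "body": {"commands": [{"offset": [-0.0001, -0.001, -0.0004], "rot": [0, 0, 0], "hand": 0}, {"offset": [0, -0.001, 0], "rot": [0, 0, 0], "hand": 0}]}}

```text
t: 8.9
ee_pos: [0.5208, -0.1837, 0.1562]
tool_rot: [3.023, -0.853, 0.001]
contact_force: [-2.0, -2.2, 5.2]
width: 0.013
```

Emit:
{"method": "jog_arm", "body": {"commands": [{"offset": [0, -0.001, 0], "rot": [0, 0, 0], "hand": 0}, {"offset": [0, -0.001, 0], "rot": [0, 0, 0], "hand": 0}]}}

```text
t: 9.07
ee_pos: [0.5219, -0.1821, 0.1562]
tool_rot: [3.023, -0.852, 0.001]
contact_force: [-2.4, -3.6, 6.1]
width: 0.0132
```

Emit:
{"method": "jog_arm", "body": {"commands": [{"offset": [0, -0.001, 0], "rot": [0, 0, 0], "hand": 0}, {"offset": [0, -0.001, 0], "rot": [0, 0, 0], "hand": 0}]}}

```text
t: 9.23
ee_pos: [0.5228, -0.1796, 0.1557]
tool_rot: [-3.023, 0.853, -0.0]
contact_force: [0.9, 1.6, 0.5]
width: 0.0131
```

Run:
```python
from h import *
tip()
```

```text
tip loc [-86.89  -2.27  82.15] F loc [-0.07  1.81  0.5 ] t 9.23 w 0.0131
```

Emit:
{"method": "jog_arm", "body": {"commands": [{"offset": [0, 0, 0.001], "rot": [0, 0, 0], "hand": 0}]}}

```text
t: 9.32
ee_pos: [0.523, -0.1794, 0.1547]
tool_rot: [-3.023, 0.853, -0.001]
contact_force: [1.6, 2.3, 0.6]
width: 0.0133
```

Emit:
{"method": "jog_arm", "body": {"commands": [{"offset": [0, 0, 0.0005], "rot": [0, 0, 0], "hand": 0}]}}

```text
t: 9.4
ee_pos: [0.523, -0.1793, 0.1539]
tool_rot: [-3.022, 0.853, -0.001]
contact_force: [2.8, 2.7, -0.9]
width: 0.0135
```

Run:
```python
from h import *
tip()
```

```text
tip loc [-86.86  -1.83  80.41] F loc [ 0.98  3.73 -0.91] t 9.4 w 0.0135
```

Emit:
{"method": "jog_arm", "body": {"commands": [{"offset": [0, -0.0006, 0.0005], "rot": [0, 0, 0], "hand": 0}, {"offset": [0, 0, 0.0005], "rot": [0, 0, 0], "hand": 0}]}}

```text
t: 9.57
ee_pos: [0.5232, -0.1791, 0.1531]
tool_rot: [-3.023, 0.853, -0.0]
contact_force: [2.4, 3.5, 1.5]
width: 0.0134
```

Run:
```python
from h import *
tip()
```

```text
tip loc [-86.83  -1.56  79.58] F loc [0.18 4.26 1.49] t 9.57 w 0.0134
```

Emit:
{"method": "jog_arm", "body": {"commands": [{"offset": [0, -0.0008, 0], "rot": [0, 0, 0], "hand": 0}, {"offset": [0, 0, 0], "rot": [0, 0, 0], "hand": 0}]}}

```text
t: 9.73
ee_pos: [0.5233, -0.1787, 0.153]
tool_rot: [3.024, -0.853, -0.0]
contact_force: [1.9, 2.0, -1.1]
width: 0.0131
```

Run:
```python
from h import *
tip()
```

```text
tip loc [-86.99  -1.24  79.51] F loc [ 0.6   2.75 -1.11] t 9.73 w 0.0131
```

Emit:
{"method": "jog_arm", "body": {"commands": [{"offset": [0.0003, -0.001, 0], "rot": [0, 0, 0], "hand": 0}, {"offset": [0, 0, 0], "rot": [0, 0, 0], "hand": 0}]}}

```text
t: 9.9
ee_pos: [0.5237, -0.1782, 0.153]
tool_rot: [3.023, -0.852, -0.001]
contact_force: [-0.4, 0.1, -0.1]
width: 0.0133
```

Run:
```python
from h import *
tip()
```

```text
tip loc [-86.9   -0.65  79.5 ] F loc [-0.36 -0.13 -0.12] t 9.9 w 0.0133
```

Emit:
{"method": "jog_arm", "body": {"commands": [{"offset": [0, -0.0005, 0.001], "rot": [0, 0, 0], "hand": 0}, {"offset": [0, 0, 0.001], "rot": [0, 0, 0], "hand": 0}, {"offset": [0, 0, 0.001], "rot": [0, 0, 0], "hand": 0}]}}

```text
t: 10.15
ee_pos: [0.5242, -0.1777, 0.1501]
tool_rot: [3.023, -0.853, -0.0]
contact_force: [-0.6, -0.7, 4.6]
width: 0.0132
```

Run:
```python
from h import *
tip()
```

```text
tip loc [-8.664e+01  4.000e-02  7.663e+01] F loc [-0.18 -0.88  4.61] t 10.15 w 0.0132
```

Emit:
{"method": "jog_arm", "body": {"commands": [{"offset": [0, 0, 0.001], "rot": [0, 0, 0], "hand": 0}, {"offset": [0, 0, 0.001], "rot": [0, 0, 0], "hand": 0}]}}

```text
t: 10.32
ee_pos: [0.5244, -0.1778, 0.1484]
tool_rot: [3.023, -0.853, 0.0]
contact_force: [-1.8, 0.4, 6.0]
width: 0.0133
```

Run:
```python
from h import *
tip()
```

```text
tip loc [-86.49   0.1   74.91] F loc [-1.7  -0.61  6.02] t 10.32 w 0.0133
```

Emit:
{"method": "jog_arm", "body": {"commands": [{"offset": [-0.0002, 0, 0.001], "rot": [0, 0, 0], "hand": 0}, {"offset": [0, 0, 0.001], "rot": [0, 0, 0], "hand": 0}]}}

```text
t: 10.48
ee_pos: [0.5243, -0.1777, 0.1465]
tool_rot: [3.023, -0.853, 0.001]
contact_force: [-0.6, -0.7, 4.9]
width: 0.0129
```

Emit:
{"method": "jog_arm", "body": {"commands": [{"offset": [0, 0, 0.001], "rot": [0, 0, 0], "hand": 0}]}}

```text
t: 10.57
ee_pos: [0.5243, -0.1777, 0.1455]
tool_rot: [3.023, -0.853, 0.001]
contact_force: [-2.1, -0.3, 4.7]
width: 0.0133
```

Run:
```python
from h import *
tip()
g=grab('scene','s5.png')
a=cv2.resize(g['pixels'][100:230,230:360,::-1],(600,600),interpolation=cv2.INTER_CUBIC);cv2.imwrite('pics/s5c.png',a)
```

```text
tip loc [-86.54   0.11  72.02] F loc [-1.62 -1.29  4.73] t 10.57 w 0.0133
```

View pics/s5c.png

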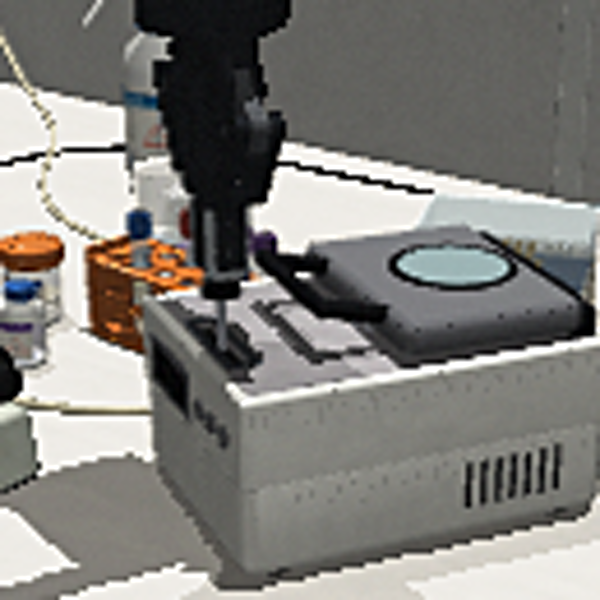

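Emit:
{"method": "jog_arm", "body": {"commands": [{"offset": [-0.0002, 0, 0.0008], "rot": [0, 0, 0], "hand": 0}]}}

```text
t: 10.7
ee_pos: [0.5243, -0.1777, 0.1447]
tool_rot: [3.023, -0.853, 0.001]
contact_force: [-1.2, -0.2, 4.1]
width: 0.0132
```

Emit:
{"method": "jog_arm", "body": {"commands": [{"offset": [0, 0, 0.0008], "rot": [0, 0, 0], "hand": 0}]}}

```text
t: 10.78
ee_pos: [0.5242, -0.1776, 0.1437]
tool_rot: [3.023, -0.853, 0.001]
contact_force: [-1.3, -1.6, 5.9]
width: 0.0135
```

Run:
```python
from h import *
tip()
g=grab('scene','s6.png')
a=cv2.resize(g['pixels'][100:230,230:360,::-1],(600,600),interpolation=cv2.INTER_CUBIC);cv2.imwrite('pics/s6c.png',a)
C=cloud(g);m=(C[...,0]>.45)&(C[...,0]<.75)&(C[...,1]>-.36)&(C[...,1]<-.1)&(C[...,2]>.13)&(C[...,2]<.2)
print(m.sum()); tip()
g0=pickle.load(open('scene0.pkl','rb'));D=g['pixels'].astype(int)-g0['pixels'];print(np.abs(D[150:180,300:350]).mean())
```

```text
tip loc [-86.73   0.14  70.23] F loc [-0.24 -2.03  5.9 ] t 10.78 w 0.0135
1000
tip loc [-86.66   0.17  70.18] F loc [ 0.11 -1.05  6.72] t 10.83 w 0.0133
43.908
```

View pics/s6c.png

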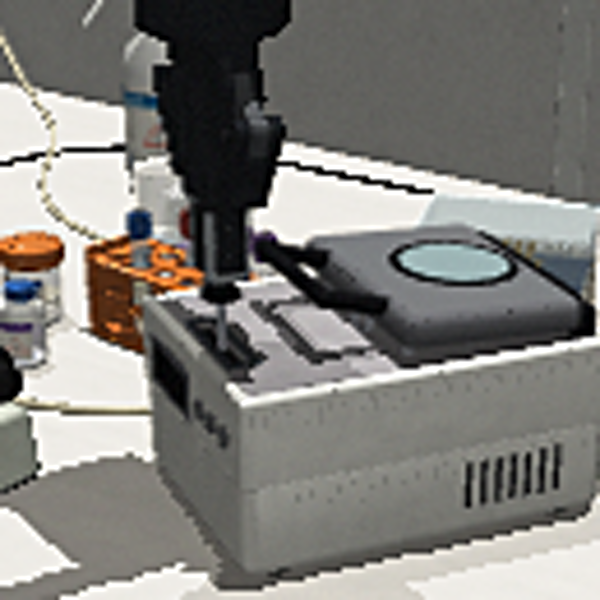

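Emit:
{"method": "jog_arm", "body": {"commands": [{"offset": [0, 0, 0], "rot": [0, 0, 0], "hand": 0}]}}

```text
t: 10.92
ee_pos: [0.5243, -0.1776, 0.1438]
tool_rot: [3.023, -0.853, 0.001]
contact_force: [-1.9, -0.3, 7.0]
width: 0.0132
```

Run:
```python
from h import *
tip()
g=grab('scene','s7.png')
a=cv2.resize(g['pixels'][100:230,230:360,::-1],(600,600),interpolation=cv2.INTER_CUBIC);cv2.imwrite('pics/s7c.png',a)
```

```text
tip loc [-86.64   0.16  70.33] F loc [-1.42 -1.23  6.98] t 10.92 w 0.0132
```

View pics/s7c.png

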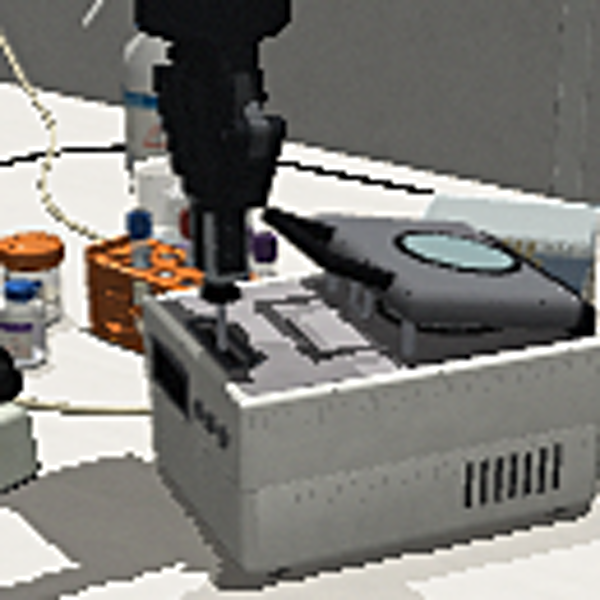

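Emit:
{"method": "jog_arm", "body": {"commands": [{"offset": [0, 0, -0.006], "rot": [0, 0, 0], "hand": 0}, {"offset": [0, 0, -0.01], "rot": [0, 0, 0], "hand": 0}, {"offset": [0, 0, -0.012], "rot": [0, 0, 0], "hand": 0}, {"offset": [0, 0, -0.015], "rot": [0, 0, 0], "hand": 0}, {"offset": [0, 0, -0.02], "rot": [0, 0, 0], "hand": 0}]}}

```text
t: 11.38
ee_pos: [0.5233, -0.177, 0.207]
tool_rot: [-3.023, 0.853, 0.003]
contact_force: [0.1, 0.6, -0.9]
width: 0.0131
```

Emit:
{"method": "jog_arm", "body": {"commands": [{"offset": [0, 0, -0.005], "rot": [0, 0, 0], "hand": 0}, {"offset": [0, 0, 0], "rot": [0, 0, 0], "hand": 0}, {"offset": [0, 0, 0], "rot": [0, 0, 0], "hand": 0}]}}

```text
t: 11.63
ee_pos: [0.524, -0.1773, 0.2117]
tool_rot: [-3.024, 0.853, -0.001]
contact_force: [-0.5, 0.3, -0.8]
width: 0.0134
```

Run:
```python
from h import *
tip();st()
g=grab('scene','s8.png')
a=cv2.resize(g['pixels'][90:250,230:430,::-1],(750,600),interpolation=cv2.INTER_CUBIC);cv2.imwrite('pics/s8c.png',a)
s=robot.get_state();p=s['ee_pos'];
for d in(.03,.05,.0735):print(proj(g,[p[0],p[1],p[2]-d]))
e=plan([.5337,-.4498,.212],down(-78.8),hand=0)
print(e)
```

```text
tip loc [-87.06   0.28 138.15] F loc [-0.58 -0.06 -0.75] t 11.63 w 0.0134
t 11.63 p [ 0.524  -0.1773  0.2117] yawy -121.51 z [ 0. -0. -1.] F [-0.52  0.25 -0.75] T [-0.02 -0.01  0.01] w 0.0134 q [-0.33  0.26  1.81  0.    1.07  1.79]
(np.float64(276.75228689114317), np.float64(143.65156617493844))
(np.float64(276.99186528847974), np.float64(151.74319121260388))
(np.float64(277.26749515936916), np.float64(161.05243440486225))
dist 0.2727482402621288 rotdeg [-1.000e-02  5.000e-02 -4.271e+01] rows 7
[{"offset": [0.0216, 0.0324, -0.0002], "rot": [-0.0, 0.01, -6.1], "hand": 0}, {"offset": [0.018, 0.0346, -0.0001], "rot": [-0.0, 0.0, -6.1], "hand": 0}, {"offset": [0.0142, 0.0363, -0.0002], "rot": [-0.0, 0.01, -6.1], "hand": 0}, {"offset": [0.0103, 0.0375, -0.0001], "rot": [-0.0, 0.01, -6.1], "hand": 0}, {"offset": [0.0063, 0.0385, -0.0002], "rot": [-0.01, 0.0, -6.1], "hand": 0}]
[{"offset": [0.0021, 0.0389, -0.0001], "rot": [0.0, 0.01, -6.1], "hand": 0}, {"offset": [-0.002, 0.0389, -0.0001], "rot": [0.0, 0.01, -6.11], "hand": 0}]
(array([ 0.53368007, -0.44978389,  0.21195238]), array([[ 9.80939541e-01,  1.94313174e-01,  8.45450564e-05],
       [ 1.94313177e-01, -9.80939544e-01, -2.33552864e-05],
       [ 7.83953492e-05,  3.93383425e-05, -9.99999996e-01]]))
```

View pics/s8c.png

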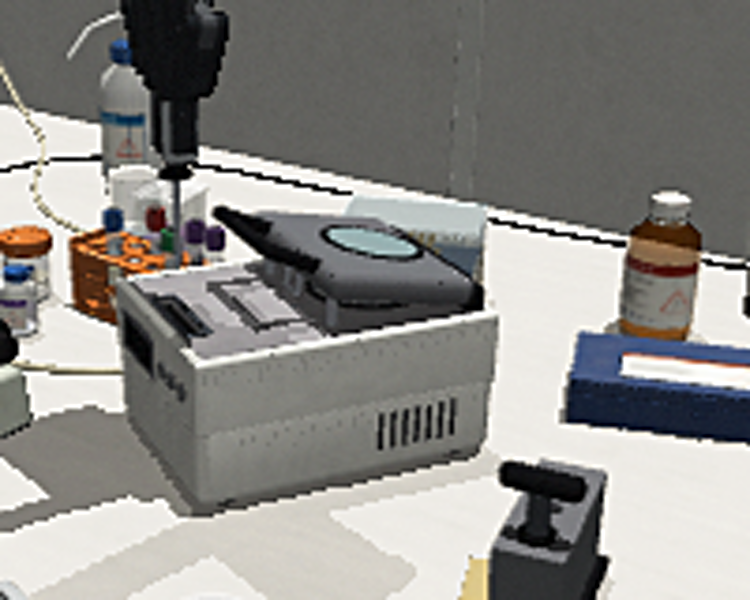

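Emit:
{"method": "jog_arm", "body": {"commands": [{"offset": [-0.003, 0.04, -0.01], "rot": [0, 0, 0], "hand": 0}, {"offset": [0, 0.04, -0.01], "rot": [0, 0, 0], "hand": 0}, {"offset": [0.0, 0.03, 0], "rot": [0, 0, 0], "hand": 0}, {"offset": [0, 0, 0], "rot": [0, 0, 0], "hand": 0}]}}

```text
t: 12.02
ee_pos: [0.4613, -0.273, 0.231]
tool_rot: [3.021, -0.856, -0.002]
contact_force: [0.7, -0.0, -1.2]
width: 0.0132
```

Run:
```python
from h import *
tip();st()
e=plan([.5339,-.4499,.212],down(-78.8),hand=0)
```

```text
tip loc [ -90.42 -114.15  157.47] F loc [ 0.61  0.36 -1.22] t 12.02 w 0.0132
t 12.02 p [ 0.4613 -0.273   0.231 ] yawy -121.64 z [-0.002 -0.001 -1.   ] F [ 0.71 -0.01 -1.22] T [ 0.03 -0.    0.02] w 0.0132 q [-0.54  0.22  1.82 -0.    1.1   1.59]
dist 0.19218758374801168 rotdeg [  0.08   0.09 -42.84] rows 7
[{"offset": [0.0221, 0.0161, 0.0027], "rot": [0.01, 0.01, -6.12], "hand": 0}, {"offset": [0.0202, 0.0183, 0.0027], "rot": [0.01, 0.02, -6.12], "hand": 0}, {"offset": [0.0182, 0.0204, 0.0028], "rot": [0.01, 0.01, -6.12], "hand": 0}, {"offset": [0.0159, 0.0222, 0.0027], "rot": [0.01, 0.01, -6.12], "hand": 0}, {"offset": [0.0135, 0.0238, 0.0027], "rot": [0.02, 0.02, -6.12], "hand": 0}]
[{"offset": [0.0108, 0.0251, 0.0027], "rot": [0.01, 0.01, -6.12], "hand": 0}, {"offset": [0.0081, 0.0261, 0.0027], "rot": [0.01, 0.01, -6.12], "hand": 0}]
```

Emit:
{"method": "jog_arm", "body": {"commands": [{"offset": [0.022, 0.016, 0.0027], "rot": [0, 0, -6.12], "hand": 0}, {"offset": [0.02, 0.018, 0.0027], "rot": [0, 0, -6.12], "hand": 0}, {"offset": [0.018, 0.0204, 0.0027], "rot": [0, 0, -6.12], "hand": 0}, {"offset": [0.016, 0.022, 0.0027], "rot": [0, 0, -6.12], "hand": 0}, {"offset": [0.0135, 0.024, 0.0027], "rot": [0, 0, -6.12], "hand": 0}]}}

```text
t: 12.43
ee_pos: [0.5161, -0.3958, 0.2164]
tool_rot: [-3.14, 0.017, 0.003]
contact_force: [0.0, -0.1, 0.2]
width: 0.0128
```

Emit:
{"method": "jog_arm", "body": {"commands": [{"offset": [0.0108, 0.025, 0.0027], "rot": [0, 0, -6.12], "hand": 0}, {"offset": [0.008, 0.026, 0.0027], "rot": [0, 0, -6.12], "hand": 0}, {"offset": [0, 0, 0], "rot": [0, 0, 0], "hand": 0}, {"offset": [0, 0, 0], "rot": [0, 0, 0], "hand": 0}, {"offset": [0, 0, 0], "rot": [0, 0, 0], "hand": 0}]}}

```text
t: 12.85
ee_pos: [0.5362, -0.4446, 0.2112]
tool_rot: [-3.124, -0.307, 0.003]
contact_force: [-0.4, -0.6, -0.7]
width: 0.0132
```

Run:
```python
from h import *
st()
e=plan([.5339,-.4499,.165],down(-78.8),hand=0,n=2)
```

```text
t 12.85 p [ 0.5362 -0.4446  0.2112] yawy -78.77 z [-0.002  0.002 -1.   ] F [-0.42 -0.61 -0.66] T [-0.    0.02  0.  ] w 0.0132 q [-0.69  0.48  1.48  0.    1.18  0.68]
dist 0.046548937301430275 rotdeg [-0.13  0.08  0.03] rows 2
[{"offset": [-0.0016, 0.0024, 0.0231], "rot": [-0.07, 0.04, 0.02], "hand": 0}, {"offset": [-0.0016, 0.0024, 0.0231], "rot": [-0.06, 0.04, 0.01], "hand": 0}]
```

Correct laterally and lower to tip z ≈ 0.075 (above stand top), then settle.

Emit:
{"method": "jog_arm", "body": {"commands": [{"offset": [-0.0016, 0.0024, 0.03], "rot": [0, 0, 0], "hand": 0}, {"offset": [-0.0016, 0.0024, 0.03], "rot": [0, 0, 0], "hand": 0}, {"offset": [0, 0, 0], "rot": [0, 0, 0], "hand": 0}, {"offset": [0, 0, 0], "rot": [0, 0, 0], "hand": 0}, {"offset": [0, 0, 0], "rot": [0, 0, 0], "hand": 0}]}}

```text
t: 13.27
ee_pos: [0.5351, -0.4507, 0.1541]
tool_rot: [3.126, 0.31, 0.001]
contact_force: [0.2, -0.7, -0.3]
width: 0.0131
```

Run:
```python
from h import *
st()
e=plan([.5339,-.4499,.149],down(-78.8),hand=0,n=1)
g=grab('scene')
cv2.imwrite('pics/s9.png',cv2.resize(g['pixels'][150:270,320:440,::-1],(600,600),interpolation=cv2.INTER_CUBIC))
st()
```

```text
t 13.27 p [ 0.5351 -0.4507  0.1541] yawy -78.67 z [ 0.001 -0.    -1.   ] F [ 0.22 -0.72 -0.29] T [-0.05  0.    0.04] w 0.0131 q [-0.7   0.54  1.52  0.    1.08  0.67]
dist 0.005316515324735924 rotdeg [ 0.03 -0.04  0.13] rows 1
[{"offset": [-0.001, -0.001, 0.0051], "rot": [0.03, -0.04, 0.13], "hand": 0}]
t 13.32 p [ 0.5355 -0.4511  0.1548] yawy -78.67 z [ 0.002 -0.001 -1.   ] F [ 0.14 -0.6   0.67] T [-0.04 -0.05  0.04] w 0.0135 q [-0.7   0.54  1.52  0.    1.08  0.67]
```

View pics/s9.png

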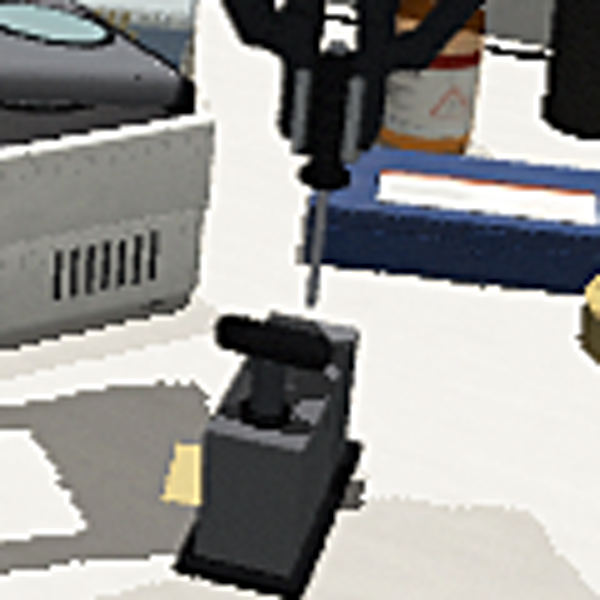

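Emit:
{"method": "jog_arm", "body": {"commands": [{"offset": [-0.001, -0.0011, 0.008], "rot": [0, 0, 0], "hand": 0}, {"offset": [0, 0, 0], "rot": [0, 0, 0], "hand": 0}, {"offset": [0, 0, 0], "rot": [0, 0, 0], "hand": 0}]}}

```text
t: 13.57
ee_pos: [0.5333, -0.4499, 0.145]
tool_rot: [3.126, 0.31, 0.0]
contact_force: [-0.4, -0.8, 0.0]
width: 0.0132
```

Run:
```python
from h import *
st()
e=plan([.5339,-.4499,.135],down(-78.8),hand=0,n=1)
```

```text
t 13.57 p [ 0.5333 -0.4499  0.145 ] yawy -78.67 z [ 0. -0. -1.] F [-0.4  -0.79  0.04] T [-0.02  0.08  0.04] w 0.0132 q [-0.7   0.55  1.53  0.    1.06  0.67]
dist 0.010032701682120452 rotdeg [ 0.   -0.    0.13] rows 1
[{"offset": [0.0006, 0.0001, 0.01], "rot": [0.0, -0.0, 0.13], "hand": 0}]
```

Emit:
{"method": "jog_arm", "body": {"commands": [{"offset": [0.0005, 0, 0.006], "rot": [0, 0, 0], "hand": 0}, {"offset": [0, 0, 0.006], "rot": [0, 0, 0], "hand": 0}, {"offset": [0, 0, 0], "rot": [0, 0, 0], "hand": 0}]}}

```text
t: 13.82
ee_pos: [0.5333, -0.4495, 0.1311]
tool_rot: [-3.125, -0.31, 0.002]
contact_force: [-0.5, -0.1, -0.5]
width: 0.0131
```

Emit:
{"method": "jog_arm", "body": {"commands": [{"offset": [0, 0, 0.01], "rot": [0, 0, 0], "hand": 0}, {"offset": [0, 0, 0.012], "rot": [0, 0, 0], "hand": 0}, {"offset": [0, 0, 0.012], "rot": [0, 0, 0], "hand": 0}, {"offset": [0, 0, 0.01], "rot": [0, 0, 0], "hand": 0}, {"offset": [0, 0, 0.005], "rot": [0, 0, 0], "hand": 0}]}}

```text
t: 14.23
ee_pos: [0.5329, -0.4492, 0.081]
tool_rot: [-3.124, -0.31, 0.003]
contact_force: [0.0, 0.2, -0.3]
width: 0.0134
```

Emit:
{"method": "jog_arm", "body": {"commands": [{"offset": [0, 0, 0], "rot": [0, 0, 0], "hand": 0}, {"offset": [0, 0, 0], "rot": [0, 0, 0], "hand": 0}]}}

```text
t: 14.4
ee_pos: [0.5337, -0.4499, 0.0831]
tool_rot: [-3.126, -0.31, 0.001]
contact_force: [0.9, -0.2, 0.5]
width: 0.013
```

Run:
```python
from h import *
st()
```

```text
t 14.4 p [ 0.5337 -0.4499  0.0831] yawy -78.67 z [-0.001  0.001 -1.   ] F [ 0.91 -0.19  0.54] T [ 0.    0.   -0.04] w 0.013 q [-0.7   0.61  1.57  0.    0.96  0.67]
```

Emit:
{"method": "jog_arm", "body": {"commands": [{"offset": [0, 0, 0.0015], "rot": [0, 0, 0], "hand": 0}, {"offset": [0, 0, 0.001], "rot": [0, 0, 0], "hand": 0}, {"offset": [0, 0, 0], "rot": [0, 0, 0], "hand": 0}]}}

```text
t: 14.65
ee_pos: [0.5341, -0.4502, 0.0816]
tool_rot: [3.126, 0.31, 0.001]
contact_force: [-1.0, -0.0, -1.4]
width: 0.0131
```

Emit:
{"method": "jog_arm", "body": {"commands": [{"offset": [0, 0, 0.001], "rot": [0, 0, 0], "hand": 0}, {"offset": [0, 0, 0], "rot": [0, 0, 0], "hand": 0}]}}

```text
t: 14.82
ee_pos: [0.5339, -0.4501, 0.0803]
tool_rot: [3.126, 0.31, 0.0]
contact_force: [0.1, -0.2, -0.2]
width: 0.0132
```

Emit:
{"method": "jog_arm", "body": {"commands": [{"offset": [0, 0, 0.0008], "rot": [0, 0, 0], "hand": 0}, {"offset": [0, 0, 0], "rot": [0, 0, 0], "hand": 0}]}}

```text
t: 14.98
ee_pos: [0.534, -0.4501, 0.0796]
tool_rot: [3.126, 0.31, 0.0]
contact_force: [-1.0, -0.4, 0.2]
width: 0.0132
```

Run:
```python
from h import *
st()
```

```text
t 14.98 p [ 0.534  -0.4501  0.0796] yawy -78.67 z [ 0. -0. -1.] F [-1.04 -0.42  0.21] T [ 0.05  0.02 -0.04] w 0.0132 q [-0.7   0.62  1.57  0.    0.95  0.67]
```

Emit:
{"method": "jog_arm", "body": {"commands": [{"offset": [0, 0, 0.0004], "rot": [0, 0, 0], "hand": 0}, {"offset": [0, 0, 0], "rot": [0, 0, 0], "hand": 25}, {"offset": [0, 0, 0], "rot": [0, 0, 0], "hand": 45}, {"offset": [0, 0, 0], "rot": [0, 0, 0], "hand": 60}, {"offset": [0, 0, 0], "rot": [0, 0, 0], "hand": 60}]}}

```text
t: 15.4
ee_pos: [0.5338, -0.45, 0.0789]
tool_rot: [-3.126, -0.31, 0.0]
contact_force: [0.0, 0.5, 0.5]
width: 0.0508
```

Run:
```python
from h import *
st()
```

```text
t 15.4 p [ 0.5338 -0.45    0.0789] yawy -78.67 z [-0.  0. -1.] F [0.02 0.53 0.52] T [ 0.02 -0.01  0.03] w 0.0508 q [-0.7   0.62  1.57 -0.    0.95  0.67]
```

Lift clear and look.

Emit:
{"method": "jog_arm", "body": {"commands": [{"offset": [0, 0, -0.02], "rot": [0, 0, 0], "hand": 60}, {"offset": [0, 0, -0.035], "rot": [0, 0, 0], "hand": 60}, {"offset": [0, 0, -0.04], "rot": [0, 0, 0], "hand": 60}, {"offset": [0, 0, -0.04], "rot": [0, 0, 0], "hand": 60}, {"offset": [0, 0, -0.03], "rot": [0, 0, 0], "hand": 60}]}}

```text
t: 15.82
ee_pos: [0.5344, -0.4505, 0.2476]
tool_rot: [3.124, 0.31, 0.003]
contact_force: [1.1, 0.1, 0.9]
width: 0.0512
```

Run:
```python
from h import *
st()
g=grab('scene','s10.png');f=grab('top','t10.png')
pickle.dump(f,open('top1.pkl','wb'));pickle.dump(g,open('scene1.pkl','wb'))
cv2.imwrite('pics/s10c.png',cv2.resize(g['pixels'][110:270,240:440,::-1],(750,600),interpolation=cv2.INTER_CUBIC))
for n,q in(('scene',g),('top',f)):
    for t in('lid_bar','lid_hinge'):
        for a in robot.mark_of(n,t)[:1]: print(n,t,a)
    C=cloud(q); L=np.stack([(C-c0_)@a_,(C-c0_)@b_,C[...,2]],-1)
    # lid profile: slices in local x, |y|<30, top z
    for x in np.arange(-.1,.11,.01):
        m=(abs(L[...,0]-x)<.004)&(abs(L[...,1])<.035)&(L[...,2]>.09)&(L[...,2]<.24)&(q['z_map']>0)
        if m.sum(): print(round(x,3),m.sum(),np.round(np.percentile(L[m][:,2],[10,50,90]),4))
```

```text
t 15.82 p [ 0.5344 -0.4505  0.2476] yawy -78.66 z [ 0.002 -0.002 -1.   ] F [1.05 0.07 0.9 ] T [-0.01 -0.03  0.02] w 0.0512 q [-0.7   0.45  1.45 -0.    1.24  0.67]
scene lid_bar {'at': [295.0, 149.6], 'conf': 0.9}
scene lid_hinge {'at': [342.1, 158.4], 'conf': 0.81}
-0.1 36 [0.104  0.1056 0.1066]
-0.09 22 [0.1009 0.1017 0.1053]
-0.08 40 [0.1024 0.1053 0.106 ]
-0.07 35 [0.1035 0.1043 0.1052]
-0.06 35 [0.1035 0.1044 0.1052]
-0.05 71 [0.104  0.1058 0.1589]
-0.04 48 [0.1038 0.1047 0.1609]
-0.03 33 [0.1038 0.1046 0.1058]
-0.02 38 [0.1036 0.1044 0.1057]
-0.01 94 [0.1035 0.1242 0.1442]
-0.0 60 [0.0973 0.1049 0.1453]
0.01 36 [0.105  0.1423 0.1437]
0.02 36 [0.1052 0.1414 0.1423]
0.03 31 [0.1061 0.1401 0.1408]
0.04 25 [0.1378 0.1386 0.1393]
0.05 22 [0.1356 0.1367 0.1371]
0.06 21 [0.1341 0.1347 0.1353]
0.07 21 [0.1316 0.1329 0.1337]
0.08 19 [0.1295 0.1302 0.1312]
0.09 11 [0.1251 0.1258 0.1284]
0.1 3 [0.1242 0.1245 0.1246]
top lid_bar {'at': [262.3, 174.0], 'conf': 0.78}
top lid_hinge {'at': [301.1, 120.2], 'conf': 0.73}
-0.1 124 [0.1036 0.1056 0.1077]
-0.09 121 [0.0992 0.1021 0.106 ]
-0.08 121 [0.1023 0.1052 0.107 ]
-0.07 124 [0.1026 0.1041 0.1059]
-0.06 123 [0.1024 0.1044 0.1062]
-0.05 128 [0.1025 0.1048 0.1566]
-0.04 126 [0.1572 0.1602 0.1626]
-0.03 109 [0.1027 0.1043 0.1067]
-0.02 111 [0.1025 0.1044 0.1069]
-0.01 144 [0.103  0.1404 0.1453]
-0.0 134 [0.1435 0.1452 0.1469]
0.01 133 [0.1414 0.1435 0.1456]
0.02 132 [0.1404 0.1421 0.1439]
0.03 135 [0.1388 0.1406 0.1424]
0.04 133 [0.1375 0.1388 0.1408]
0.05 129 [0.1354 0.1371 0.1391]
0.06 124 [0.1335 0.1353 0.1373]
0.07 129 [0.1315 0.1332 0.1352]
0.08 127 [0.1286 0.1308 0.1328]
0.09 119 [0.1249 0.1277 0.1297]
0.1 80 [0.1205 0.1239 0.1264]
```

View pics/s10c.png

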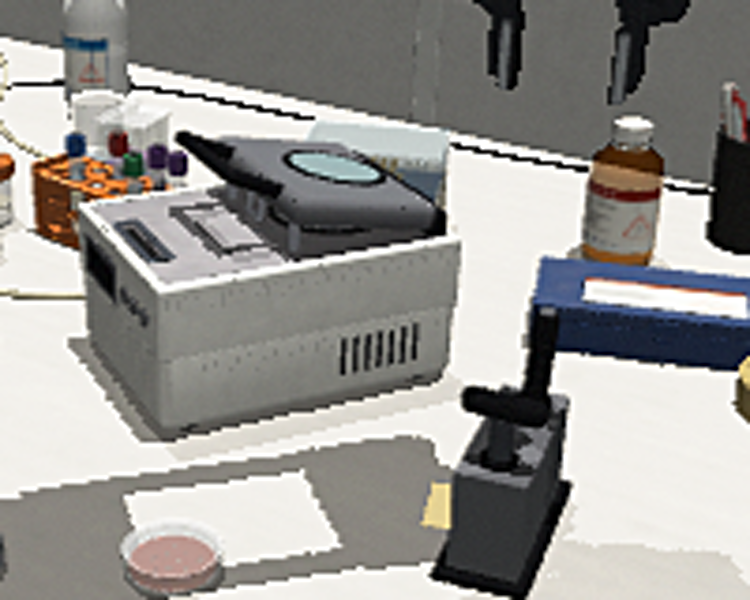

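View pics/t10.png

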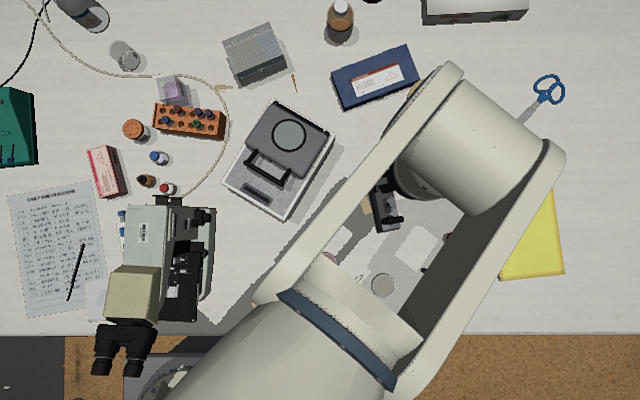

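Run:
```python
from h import *
for n in('top','scene'):
    q=pickle.load(open(n+'1.pkl','rb'));C=cloud(q); L=np.stack([(C-c0_)@a_,(C-c0_)@b_,C[...,2]],-1)
    m=(L[...,0]<-.025)&(L[...,0]>-.07)&(abs(L[...,1])<.03)&(L[...,2]>.145)&(L[...,2]<.2)&(q['z_map']>0)
    P=L[m];print(n,len(P),'x',np.percentile(P[:,0],[2,10,50,90,98]).round(4),'z',np.percentile(P[:,2],[2,50,90,98]).round(4))
    m=(L[...,0]<.09)&(L[...,0]>.01)&(abs(L[...,1])<.06)&(L[...,2]>.12)&(L[...,2]<.2)
    P=L[m];k=np.polyfit(P[:,0],P[:,2],1);print('slope',k,np.arctan(-k[0]))
    m=(L[...,0]<.09)&(L[...,0]>-.06)&(abs(L[...,1])<.1)&(L[...,2]>.15)&(L[...,2]<.2)
    P=L[m];print('bar y ext',P[:,1].min(),P[:,1].max())
q=pickle.load(open('top0.pkl','rb'));C=cloud(q); L=np.stack([(C-c0_)@a_,(C-c0_)@b_,C[...,2]],-1)
m=(L[...,0]<.09)&(L[...,0]>.02)&(abs(L[...,1])<.06)&(L[...,2]>.11)&(L[...,2]<.2);P=L[m];k=np.polyfit(P[:,0],P[:,2],1);print('shut slope',k)
st();
```

```text
top 148 x [-0.0469 -0.0459 -0.0422 -0.0381 -0.0374] z [0.1558 0.1601 0.162  0.1637]
slope [-0.18474287  0.14566039] 0.18268312958222682
bar y ext -0.045680472824539624 0.04705793140737276
scene 49 x [-0.0482 -0.0478 -0.0463 -0.042  -0.0409] z [0.1536 0.1595 0.1611 0.1614]
slope [-0.18645886  0.14529899] 0.18434197872951846
bar y ext -0.046482420867680334 0.04075688504490526
shut slope [-0.01030289  0.12884868]
t 16.12 p [ 0.5332 -0.4495  0.2425] yawy -78.67 z [-0.002  0.002 -1.   ] F [ 0.23 -0.08 -0.49] T [-0.01  0.01  0.04] w 0.0513 q [-0.7   0.46  1.45  0.    1.24  0.67]
```

Run:
```python
from h import *
st()
plan(loc(-.0422,0,.205),down(-31.6),hand=30)
```

```text
t 16.12 p [ 0.5332 -0.4495  0.2425] yawy -78.67 z [-0.002  0.002 -1.   ] F [ 0.23 -0.08 -0.49] T [-0.01  0.01  0.04] w 0.0513 q [-0.7   0.46  1.45  0.    1.24  0.67]
dist 0.2528412990614873 rotdeg [-1.300e-01  3.000e-02 -4.707e+01] rows 7
[{"offset": [0.011, -0.034, 0.0054], "rot": [-0.02, 0.0, -6.72], "hand": 30}, {"offset": [0.0149, -0.0324, 0.0054], "rot": [-0.02, 0.01, -6.73], "hand": 30}, {"offset": [0.0187, -0.0305, 0.0054], "rot": [-0.02, 0.0, -6.72], "hand": 30}, {"offset": [0.022, -0.0281, 0.0053], "rot": [-0.02, 0.01, -6.72], "hand": 30}, {"offset": [0.0252, -0.0253, 0.0054], "rot": [-0.02, 0.0, -6.73], "hand": 30}]
[{"offset": [0.028, -0.0222, 0.0053], "rot": [-0.01, 0.01, -6.72], "hand": 30}, {"offset": [0.0304, -0.0188, 0.0054], "rot": [-0.02, 0.0, -6.73], "hand": 30}]
```

Emit:
{"method": "jog_arm", "body": {"commands": [{"offset": [0.011, -0.034, 0.005], "rot": [0, 0, -6.72], "hand": 60}, {"offset": [0.015, -0.0324, 0.005], "rot": [0, 0, -6.72], "hand": 60}, {"offset": [0.0187, -0.0305, 0.005], "rot": [0, 0, -6.72], "hand": 40}, {"offset": [0.022, -0.028, 0.005], "rot": [0, 0, -6.72], "hand": 30}, {"offset": [0.025, -0.0253, 0.005], "rot": [0, 0, -6.72], "hand": 30}]}}

```text
t: 16.53
ee_pos: [0.5534, -0.2708, 0.2167]
tool_rot: [-2.898, -1.207, 0.003]
contact_force: [0.4, -0.4, -0.4]
width: 0.0254
```

Emit:
{"method": "jog_arm", "body": {"commands": [{"offset": [0.028, -0.022, 0.005], "rot": [0, 0, -6.72], "hand": 30}, {"offset": [0.03, -0.019, 0.005], "rot": [0, 0, -6.72], "hand": 30}, {"offset": [0, 0, 0], "rot": [0, 0, 0], "hand": 30}, {"offset": [0, 0, 0], "rot": [0, 0, 0], "hand": 30}, {"offset": [0, 0, 0], "rot": [0, 0, 0], "hand": 30}]}}

```text
t: 16.95
ee_pos: [0.5621, -0.2022, 0.2079]
tool_rot: [-2.742, -1.531, 0.002]
contact_force: [0.9, 0.1, -0.1]
width: 0.0254
```

Run:
```python
from h import *
st()
plan(loc(-.0422,0,.165),down(-31.6),hand=30,n=1)
g=grab('scene')
cv2.imwrite('pics/s11.png',cv2.resize(g['pixels'][90:230,240:380,::-1],(600,600),interpolation=cv2.INTER_CUBIC))
plan(loc(-.0422,0,.165),down(-31.6),hand=30,n=2)
```

```text
t 16.95 p [ 0.5621 -0.2022  0.2079] yawy -31.66 z [-0.002  0.    -1.   ] F [ 0.87  0.08 -0.06] T [-0.03  0.01 -0.01] w 0.0254 q [-0.35  0.33  1.72 -0.    1.09  0.21]
dist 0.04296355946361972 rotdeg [-0.09  0.04 -0.06] rows 1
[{"offset": [0.001, -0.0005, 0.0429], "rot": [-0.09, 0.04, -0.06], "hand": 30}]
dist 0.0432977024539994 rotdeg [-0.05  0.03 -0.11] rows 2
[{"offset": [0.0007, -0.0005, 0.0216], "rot": [-0.03, 0.02, -0.06], "hand": 30}, {"offset": [0.0008, -0.0005, 0.0217], "rot": [-0.02, 0.01, -0.05], "hand": 30}]
```

View pics/s11.png

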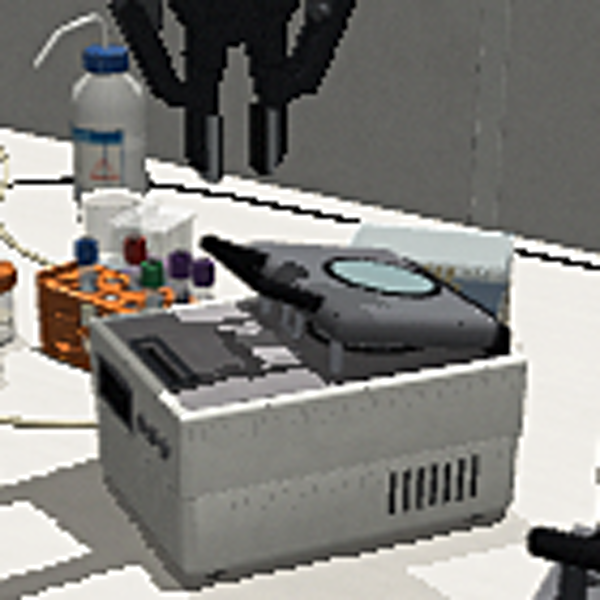

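Emit:
{"method": "jog_arm", "body": {"commands": [{"offset": [0.0005, -0.0003, 0.019], "rot": [0, 0, 0], "hand": 30}, {"offset": [0.0005, -0.0003, 0.019], "rot": [0, 0, 0], "hand": 30}, {"offset": [0, 0, 0], "rot": [0, 0, 0], "hand": 30}, {"offset": [0, 0, 0], "rot": [0, 0, 0], "hand": 30}, {"offset": [0, 0, 0], "rot": [0, 0, 0], "hand": 30}]}}

```text
t: 17.42
ee_pos: [0.5628, -0.202, 0.1716]
tool_rot: [2.743, 1.53, 0.0]
contact_force: [1.0, 0.3, 0.7]
width: 0.0256
```

Run:
```python
from h import *
st()
plan(loc(-.0422,0,.142),down(-31.6),hand=30,n=4)
g=grab('scene')
cv2.imwrite('pics/s12.png',cv2.resize(g['pixels'][110:210,240:340,::-1],(600,600),interpolation=cv2.INTER_CUBIC))
```

```text
t 17.42 p [ 0.5628 -0.202   0.1716] yawy -31.71 z [ 0. -0. -1.] F [0.99 0.29 0.66] T [ 0.   -0.04 -0.01] w 0.0256 q [-0.35  0.37  1.75 -0.    1.02  0.21]
dist 0.02964979218403136 rotdeg [ 0.03 -0.   -0.11] rows 4
[{"offset": [0.0001, -0.0003, 0.0074], "rot": [0.01, -0.0, -0.03], "hand": 30}, {"offset": [0.0001, -0.0003, 0.0074], "rot": [0.01, -0.0, -0.03], "hand": 30}, {"offset": [0.0001, -0.0002, 0.0074], "rot": [0.0, -0.0, -0.02], "hand": 30}, {"offset": [0.0001, -0.0003, 0.0074], "rot": [0.01, -0.0, -0.03], "hand": 30}]
```

View pics/s12.png

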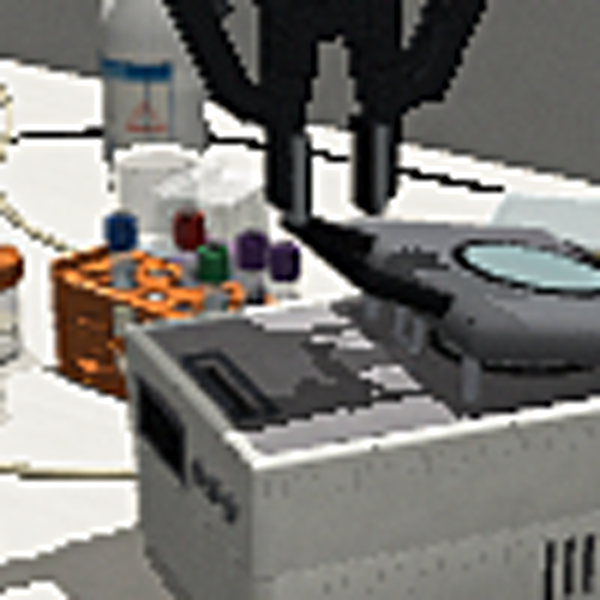

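Emit:
{"method": "jog_arm", "body": {"commands": [{"offset": [0, -0.0004, 0.005], "rot": [0, 0, 0], "hand": 30}, {"offset": [0.0003, -0.0004, 0.005], "rot": [0, 0, 0], "hand": 30}, {"offset": [0, 0, 0.003], "rot": [0, 0, 0], "hand": 30}, {"offset": [0, 0, 0], "rot": [0, 0, 0], "hand": 30}]}}

```text
t: 17.8
ee_pos: [0.5615, -0.2001, 0.1573]
tool_rot: [-2.742, -1.532, 0.001]
contact_force: [0.1, 0.3, 0.0]
width: 0.0255
```

Emit:
{"method": "jog_arm", "body": {"commands": [{"offset": [0, 0, 0.004], "rot": [0, 0, 0], "hand": 30}, {"offset": [0, 0, 0.004], "rot": [0, 0, 0], "hand": 30}, {"offset": [0, 0, 0.004], "rot": [0, 0, 0], "hand": 30}, {"offset": [0, 0, 0.003], "rot": [0, 0, 0], "hand": 30}]}}

```text
t: 18.13
ee_pos: [0.5618, -0.2002, 0.1424]
tool_rot: [-2.742, -1.532, 0.001]
contact_force: [-0.0, 0.3, -0.5]
width: 0.0258
```

Run:
```python
from h import *
st()
plan(loc(-.0422,0,.142),down(-31.6),hand=30,n=1)
g=grab('scene')
cv2.imwrite('pics/s13.png',cv2.resize(g['pixels'][110:210,240:340,::-1],(600,600),interpolation=cv2.INTER_CUBIC))
st()
```

```text
t 18.13 p [ 0.5618 -0.2002  0.1424] yawy -31.62 z [-0.  0. -1.] F [-0.02  0.29 -0.48] T [ 0.01  0.04 -0.  ] w 0.0258 q [-0.34  0.41  1.77 -0.    0.96  0.21]
dist 0.0009479010896890132 rotdeg [-0.03  0.01 -0.02] rows 1
[{"offset": [-0.0006, 0.0007, 0.0004], "rot": [-0.03, 0.01, -0.02], "hand": 30}]
t 18.18 p [ 0.5615 -0.2002  0.1419] yawy -31.62 z [-0.001  0.    -1.   ] F [-0.08  0.34 -1.27] T [-0.04  0.01 -0.03] w 0.0258 q [-0.34  0.41  1.77 -0.    0.96  0.21]
```

View pics/s13.png

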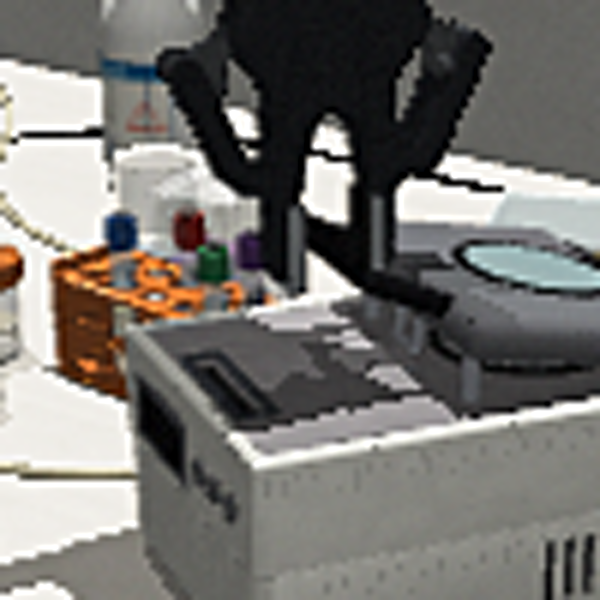

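Straddling the bar with no contact. Close.

Emit:
{"method": "jog_arm", "body": {"commands": [{"offset": [0, 0, 0], "rot": [0, 0, 0], "hand": 0}, {"offset": [0, 0, 0], "rot": [0, 0, 0], "hand": 0}, {"offset": [0, 0, 0], "rot": [0, 0, 0], "hand": 0}, {"offset": [0, 0, 0], "rot": [0, 0, 0], "hand": 0}]}}

```text
t: 18.52
ee_pos: [0.5627, -0.2008, 0.1432]
tool_rot: [2.741, 1.531, 0.001]
contact_force: [3.8, -3.6, -4.2]
width: 0.0079
```

Run:
```python
from h import *
st()
s=robot.get_state();p=np.array(s['ee_pos']);print('loc',(p-c0_)@a_,(p-c0_)@b_)
```

```text
t 18.52 p [ 0.5627 -0.2008  0.1432] yawy -31.62 z [ 0.002 -0.001 -1.   ] F [ 3.84 -3.58 -4.24] T [-0.45 -0.53  0.02] w 0.0079 q [-0.35  0.41  1.77 -0.    0.96  0.21]
loc -0.04176397764481207 0.0006095181718769079
```

Run:
```python
import numpy as np
ph=[.278,.30,.33,.37,.41,.45]+list(np.arange(.50,1.51,.05))
for i in range(len(ph)-1):
    a,b=ph[i],ph[i+1]; print(round(b,3),np.round([.1407*(np.cos(a)-np.cos(b)),-.1407*(np.sin(b)-np.sin(a))],4))
```

```text
0.3 [ 0.0009 -0.003 ]
0.33 [ 0.0013 -0.004 ]
0.37 [ 0.0019 -0.0053]
0.41 [ 0.0021 -0.0052]
0.45 [ 0.0023 -0.0051]
0.5 [ 0.0032 -0.0063]
0.55 [ 0.0035 -0.0061]
0.6 [ 0.0038 -0.0059]
0.65 [ 0.0041 -0.0057]
0.7 [ 0.0044 -0.0055]
0.75 [ 0.0047 -0.0053]
0.8 [ 0.0049 -0.005 ]
0.85 [ 0.0052 -0.0048]
0.9 [ 0.0054 -0.0045]
0.95 [ 0.0056 -0.0042]
1.0 [ 0.0058 -0.0039]
1.05 [ 0.006  -0.0037]
1.1 [ 0.0062 -0.0033]
1.15 [ 0.0063 -0.003 ]
1.2 [ 0.0065 -0.0027]
1.25 [ 0.0066 -0.0024]
1.3 [ 0.0067 -0.0021]
1.35 [ 0.0068 -0.0017]
1.4 [ 0.0069 -0.0014]
1.45 [ 0.007 -0.001]
1.5 [ 0.007  -0.0007]
```

Emit:
{"method": "jog_arm", "body": {"commands": [{"offset": [0, 0.0009, -0.003], "rot": [0, 0, 0], "hand": 0}, {"offset": [0, 0.0013, -0.004], "rot": [0, 0, 0], "hand": 0}]}}

```text
t: 18.68
ee_pos: [0.5645, -0.2019, 0.1499]
tool_rot: [2.742, 1.531, 0.001]
contact_force: [6.3, -4.3, -6.3]
width: 0.008
```

Emit:
{"method": "jog_arm", "body": {"commands": [{"offset": [0, 0.0019, -0.0053], "rot": [0, 0, 0], "hand": 0}, {"offset": [0, 0.0021, -0.0052], "rot": [0, 0, 0], "hand": 0}, {"offset": [0, 0.0023, -0.0051], "rot": [0, 0, 0], "hand": 0}]}}

```text
t: 18.93
ee_pos: [0.57, -0.2052, 0.166]
tool_rot: [2.741, 1.531, 0.002]
contact_force: [5.7, -4.0, -7.0]
width: 0.0078
```

Run:
```python
from h import *
st()
s=robot.get_state();p=np.array(s['ee_pos']);print('loc',(p-c0_)@a_,(p-c0_)@b_)
g=grab('scene')
cv2.imwrite('pics/s14.png',cv2.resize(g['pixels'][90:210,240:360,::-1],(600,600),interpolation=cv2.INTER_CUBIC))
```

```text
t 18.93 p [ 0.57   -0.2052  0.166 ] yawy -31.62 z [ 0.002 -0.001 -1.   ] F [ 5.73 -3.96 -6.95] T [-0.48 -0.78 -0.02] w 0.0078 q [-0.35  0.39  1.74 -0.    1.01  0.2 ]
loc -0.03322413956615323 0.0006438297368314805
```

View pics/s14.png

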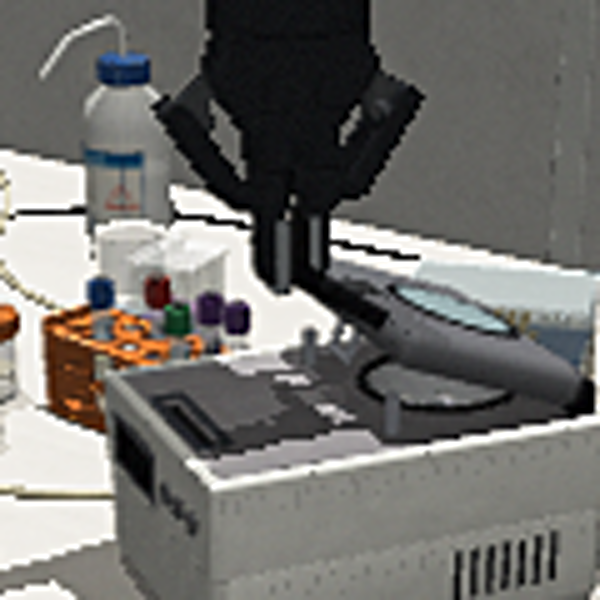

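Lid follows, forces small. Continue the arc.

Emit:
{"method": "jog_arm", "body": {"commands": [{"offset": [0, 0.0032, -0.0063], "rot": [0, 0, 0], "hand": 0}, {"offset": [0, 0.0035, -0.0061], "rot": [0, 0, 0], "hand": 0}, {"offset": [0, 0.0038, -0.0059], "rot": [0, 0, 0], "hand": 0}, {"offset": [0, 0.0041, -0.0057], "rot": [0, 0, 0], "hand": 0}, {"offset": [0, 0.0044, -0.0055], "rot": [0, 0, 0], "hand": 0}]}}

```text
t: 19.4
ee_pos: [0.5853, -0.2146, 0.1948]
tool_rot: [-2.742, -1.532, 0.001]
contact_force: [2.3, -1.9, -5.2]
width: 0.0076
```

Emit:
{"method": "jog_arm", "body": {"commands": [{"offset": [0, 0.0047, -0.0053], "rot": [0, 0, 0], "hand": 0}, {"offset": [0, 0.0049, -0.005], "rot": [0, 0, 0], "hand": 0}, {"offset": [0, 0.0052, -0.0048], "rot": [0, 0, 0], "hand": 0}, {"offset": [0, 0, 0], "rot": [0, 0, 0], "hand": 0}]}}

```text
t: 19.73
ee_pos: [0.5986, -0.2228, 0.2114]
tool_rot: [2.743, 1.532, 0.0]
contact_force: [-1.8, 1.1, 2.2]
width: 0.0077
```

Run:
```python
from h import *
st()
s=robot.get_state();p=np.array(s['ee_pos']);x,z=(p-c0_)@a_,p[2]; print('loc',x,(p-c0_)@b_,'r',np.hypot(x-.0931,z+.014-.117),'phi',np.arctan2(z+.014-.117,.0931-x))
g=grab('scene')
cv2.imwrite('pics/s15.png',cv2.resize(g['pixels'][70:210,240:380,::-1],(600,600),interpolation=cv2.INTER_CUBIC))
```

```text
t 19.73 p [ 0.5986 -0.2228  0.2114] yawy -31.63 z [ 0. -0. -1.] F [-1.8   1.11  2.17] T [0.22 0.44 0.03] w 0.0077 q [-0.36  0.39  1.62  0.    1.13  0.19]
loc 0.00030278073273734156 0.0006049405070613728 r 0.14269249206401488 phi 0.8627774606743238
```

View pics/s15.png

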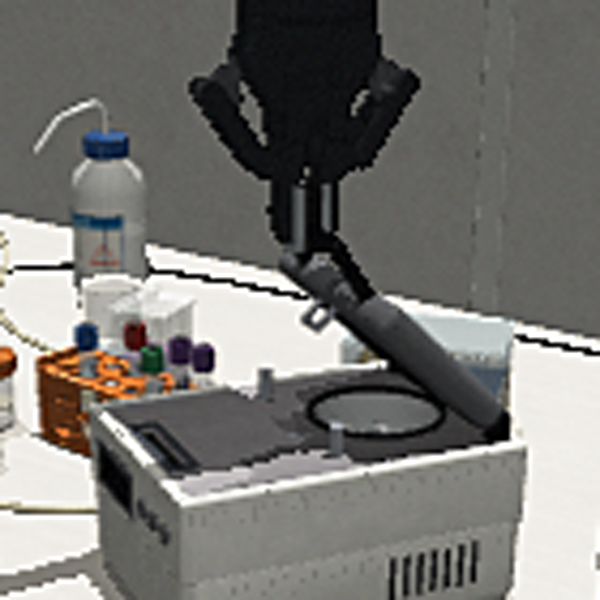

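Emit:
{"method": "jog_arm", "body": {"commands": [{"offset": [0, 0.0054, -0.0045], "rot": [0, 0, 0], "hand": 0}, {"offset": [0, 0.0056, -0.0042], "rot": [0, 0, 0], "hand": 0}, {"offset": [0, 0.0058, -0.0039], "rot": [0, 0, 0], "hand": 0}, {"offset": [0, 0.006, -0.0037], "rot": [0, 0, 0], "hand": 0}, {"offset": [0, 0.0062, -0.0033], "rot": [0, 0, 0], "hand": 0}]}}

```text
t: 20.2
ee_pos: [0.6221, -0.2373, 0.2312]
tool_rot: [-2.741, -1.531, 0.002]
contact_force: [-6.7, 4.2, 9.9]
width: 0.0078
```

Emit:
{"method": "jog_arm", "body": {"commands": [{"offset": [0, 0.0063, -0.003], "rot": [0, 0, 0], "hand": 0}, {"offset": [0, 0.0065, -0.0027], "rot": [0, 0, 0], "hand": 0}, {"offset": [0, 0.0066, -0.0024], "rot": [0, 0, 0], "hand": 0}, {"offset": [0, 0.0067, -0.0021], "rot": [0, 0, 0], "hand": 0}]}}

```text
t: 20.53
ee_pos: [0.6451, -0.2514, 0.2409]
tool_rot: [-2.742, -1.532, -0.0]
contact_force: [-2.8, 1.7, 3.4]
width: 0.0075
```

Run:
```python
from h import *
st()
s=robot.get_state();p=np.array(s['ee_pos']);x,z=(p-c0_)@a_,p[2]; print('loc',x,(p-c0_)@b_,'r',np.hypot(x-.0931,z+.014-.117),'phi',np.arctan2(z+.014-.117,.0931-x))
```

```text
t 20.53 p [ 0.6451 -0.2514  0.2409] yawy -31.62 z [-0.  0. -1.] F [-2.82  1.74  3.36] T [0.39 0.52 0.01] w 0.0075 q [-0.37  0.45  1.47  0.    1.23  0.18]
loc 0.054959347932063904 0.0006468267720654968 r 0.14312471805110547 phi 1.3010515718566529
```

Emit:
{"method": "jog_arm", "body": {"commands": [{"offset": [0, 0.0068, -0.0017], "rot": [0, 0, 0], "hand": 0}, {"offset": [0, 0.0069, -0.0014], "rot": [0, 0, 0], "hand": 0}, {"offset": [0, 0.004, -0.0005], "rot": [0, 0, 0], "hand": 0}]}}

```text
t: 20.78
ee_pos: [0.661, -0.2612, 0.2442]
tool_rot: [2.742, 1.532, 0.001]
contact_force: [-2.9, 2.0, 4.7]
width: 0.0074
```

Emit:
{"method": "jog_arm", "body": {"commands": [{"offset": [0, 0.003, -0.0004], "rot": [0, 0, 0], "hand": 0}, {"offset": [0, 0.003, -0.0004], "rot": [0, 0, 0], "hand": 0}]}}

```text
t: 20.95
ee_pos: [0.6656, -0.2641, 0.2448]
tool_rot: [2.742, 1.532, 0.001]
contact_force: [-2.4, 1.8, 4.1]
width: 0.0068
```

Run:
```python
from h import *
st()
s=robot.get_state();p=np.array(s['ee_pos']);x,z=(p-c0_)@a_,p[2]; print('loc',x,(p-c0_)@b_,'r',np.hypot(x-.0931,z+.014-.117),'phi',np.arctan2(z+.014-.117,.0931-x),'Fx',s['contact_force']@a_)
```

```text
t 20.95 p [ 0.6656 -0.2641  0.2448] yawy -31.63 z [ 0.001 -0.    -1.   ] F [-2.44  1.78  4.1 ] T [0.48 0.59 0.02] w 0.0068 q [-0.38  0.48  1.4   0.    1.25  0.17]
loc 0.07903249579025483 0.0006364150163926217 r 0.1425305319182424 phi 1.471937197511915 Fx -3.006820073537922
```

Emit:
{"method": "jog_arm", "body": {"commands": [{"offset": [0, 0.002, 0], "rot": [0, 0, 0], "hand": 0}, {"offset": [0, 0.002, 0], "rot": [0, 0, 0], "hand": 0}]}}

```text
t: 21.12
ee_pos: [0.6689, -0.2661, 0.2451]
tool_rot: [2.742, 1.532, 0.001]
contact_force: [-2.8, 3.4, 8.9]
width: 0.0073
```

Emit:
{"method": "jog_arm", "body": {"commands": [{"offset": [0, 0.002, 0], "rot": [0, 0, 0], "hand": 0}, {"offset": [0, 0, 0], "rot": [0, 0, 0], "hand": 0}]}}

```text
t: 21.28
ee_pos: [0.6693, -0.2663, 0.2451]
tool_rot: [-2.74, -1.531, 0.002]
contact_force: [-9.8, 5.8, 10.5]
width: 0.0071
```

Run:
```python
from h import *
st()
s=robot.get_state();p=np.array(s['ee_pos']);x,z=(p-c0_)@a_,p[2]; print('loc',x,(p-c0_)@b_,'phi',np.arctan2(z+.014-.117,.0931-x),'Fx',s['contact_force']@a_)
g=grab('scene')
cv2.imwrite('pics/s16.png',cv2.resize(g['pixels'][60:200,250:390,::-1],(600,600),interpolation=cv2.INTER_CUBIC))
```

```text
t 21.28 p [ 0.6693 -0.2663  0.2451] yawy -31.62 z [-0.002  0.002 -1.   ] F [-9.8   5.76 10.53] T [1.07 1.71 0.  ] w 0.0071 q [-0.38  0.49  1.39  0.    1.26  0.17]
loc 0.08333303575646514 0.0006468313500248719 phi 1.5021908540329139 Fx -11.368961318340006
```

View pics/s16.png

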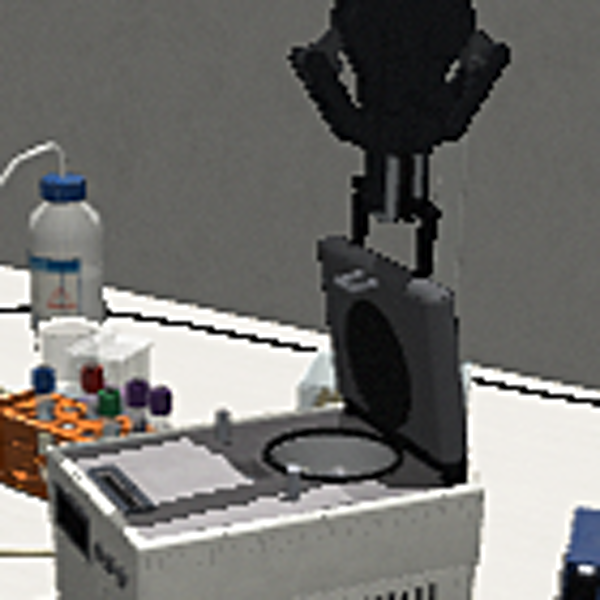

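Emit:
{"method": "jog_arm", "body": {"commands": [{"offset": [0, 0, 0], "rot": [0, 0, 0], "hand": 20}, {"offset": [0, 0, 0], "rot": [0, 0, 0], "hand": 30}, {"offset": [0, 0, 0], "rot": [0, 0, 0], "hand": 30}, {"offset": [0, 0, -0.01], "rot": [0, 0, 0], "hand": 30}, {"offset": [0, 0, -0.02], "rot": [0, 0, 0], "hand": 30}]}}

```text
t: 21.75
ee_pos: [0.6691, -0.2667, 0.2721]
tool_rot: [-2.74, -1.53, 0.005]
contact_force: [0.0, 0.4, 0.4]
width: 0.0256
```

Emit:
{"method": "jog_arm", "body": {"commands": [{"offset": [0, 0, -0.03], "rot": [0, 0, 0], "hand": 30}, {"offset": [0, -0.01, -0.03], "rot": [0, 0, 0], "hand": 30}, {"offset": [0, -0.035, 0], "rot": [0, 0, 0], "hand": 30}, {"offset": [0, -0.035, 0], "rot": [0, 0, 0], "hand": 30}, {"offset": [0, -0.035, 0], "rot": [0, 0, 0], "hand": 30}]}}

```text
t: 22.17
ee_pos: [0.5717, -0.2064, 0.3353]
tool_rot: [2.742, 1.531, 0.002]
contact_force: [-0.3, 0.5, 0.4]
width: 0.0254
```

Run:
```python
from h import *
st()
g=grab('scene','s17.png');f=grab('top','t17.png')
for n,q in(('scene',g),('top',f)):
    C=cloud(q); L=np.stack([(C-c0_)@a_,(C-c0_)@b_,C[...,2]],-1)
    m=(L[...,0]>.03)&(L[...,0]<.14)&(abs(L[...,1])<.035)&(L[...,2]>.235)&(L[...,2]<.28)&(q['z_map']>0)
    if m.sum():P=L[m];print(n,m.sum(),'bar x',np.percentile(P[:,0],[5,50,95]).round(4),'z',np.percentile(P[:,2],[50,95]).round(4))
    m=(L[...,0]>.03)&(L[...,0]<.14)&(abs(L[...,1])<.06)&(L[...,2]>.13)&(L[...,2]<.22)&(q['z_map']>0)
    P=L[m]
    if len(P)>20:
        k=np.polyfit(P[:,2],P[:,0],1);print('lid dx/dz',k,'theta~',np.pi/2-np.arctan(-k[0]),len(P))
```

```text
t 22.17 p [ 0.5717 -0.2064  0.3353] yawy -31.64 z [ 0.002 -0.001 -1.   ] F [-0.26  0.47  0.4 ] T [0.01 0.01 0.06] w 0.0254 q [-0.35  0.25  1.55 -0.    1.34  0.2 ]
scene 74 bar x [0.0765 0.0784 0.0826] z [0.2583 0.2617]
lid dx/dz [-0.16562995  0.1015059 ] theta~ 1.4066565113331189 744
top 234 bar x [0.0781 0.0819 0.0869] z [0.2612 0.2633]
lid dx/dz [ 0.56914252 -0.05404656] theta~ 2.0882174104266067 333
```

View pics/s17.png

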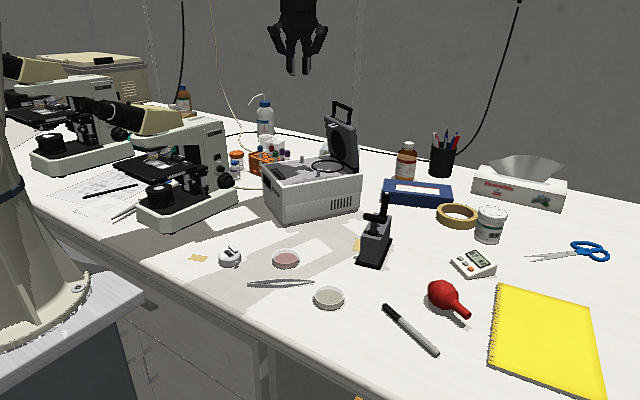

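View pics/t17.png

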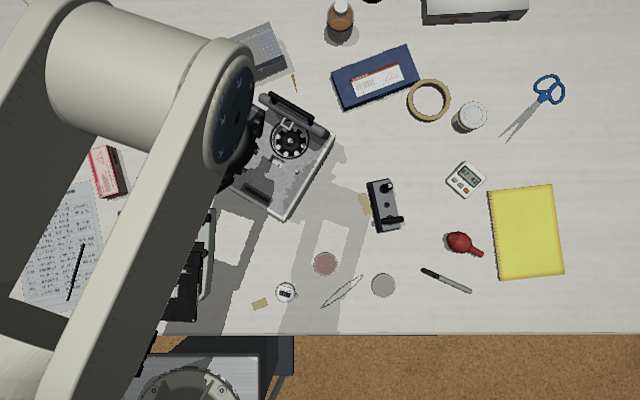

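Emit:
{"method": "jog_arm", "body": {"commands": [{"offset": [0, 0, 0], "rot": [0, 0, 0], "hand": 30}, {"offset": [0, 0, 0], "rot": [0, 0, 0], "hand": 30}, {"offset": [0, 0, 0], "rot": [0, 0, 0], "hand": 30}]}}

```text
t: 22.52
ee_pos: [0.5734, -0.2073, 0.3347]
tool_rot: [2.742, 1.531, 0.001]
contact_force: [-0.5, -0.2, -0.6]
width: 0.0257
```

Run:
```python
from h import *
f=grab('top');f0=pickle.load(open('top0.pkl','rb'))
for q in(f0,f):
    C=cloud(q);X,Y,Z=C[...,0],C[...,1],C[...,2]
    m=(Z>.1225)&(Z<.14)&(abs(X-.533)<.03)&(abs(Y+.45)<.03);v,u=np.nonzero(m);print('rodtop',len(u),world(q,u.mean(),v.mean(),z=.124),Z[m].mean())
    m=(Z>.09)&(Z<.12)&(abs(X-.467)<.02)&(abs(Y+.463)<.04);print('key',m.sum(),C[m].mean(0))
    m=(Z>.008)&(Z<.02)&(abs(X-.365)<.035)&(abs(Y+.322)<.035);print('petri',m.sum(),C[m].mean(0))
st();print(robot.sign_off())
```

```text
rodtop 34 [ 0.53367007 -0.44977539  0.124     ] 0.12586946656732284
key 147 [ 0.46692573 -0.46256593  0.10509337]
petri 449 [ 0.3651631  -0.32080425  0.01371722]
rodtop 30 [ 0.53771278 -0.45424344  0.124     ] 0.12539899030709475
key 147 [ 0.46692525 -0.46255768  0.10514656]
petri 449 [ 0.36514741 -0.32077854  0.01371317]
t 22.57 p [ 0.5733 -0.2073  0.3344] yawy -31.64 z [ 0. -0. -1.] F [ 0.49  1.18 -0.2 ] T [-0.   -0.    0.06] w 0.0254 q [-0.35  0.25  1.55 -0.    1.35  0.2 ]
the job is handed in; nothing more can be done
None
```

I pressed the latch through the slot until the lid sprang ajar, put the rod back in its hole, and swung the lid open to its stop. I handed the job in at t = 22.6 s of the 69 s allowed; the hand-in gave no verdict.

- **Latch:** The rod met the guard plate about 22 mm below the deck. Sliding along it found the gap near the slot's middle. Pressing the tab released the lid after about 7.5 mm, at 6 to 7 N. The highest force read while the rod was in the slot was 11.5 N, against the 30 N limit.
- **Lid:** I gripped the bar and opened the lid along its arc until it pushed back with about 11 N at the stop. The last pictures give about 1.39 to 1.41 rad against 1.4. The top-camera fit of the lid plane gave 2.09 rad; I ignored it because the lid stands almost edge-on to that camera.
- **Rotor key and petri dish:** Both measure within 0.1 mm of where they started.
- **Rod:** It stands in its original hole at its original height, to within 0.5 mm. One check disagreed: the top of its handle measures about 6 mm to the side of where it started (4.0 mm in x, 4.5 mm in y). That is more than the hole's roughly 3 mm of play, so it may be leaning by a degree or two. I saw this figure only as I handed in, so I did not correct it.
- **Arm:** At hand-in the gripper was clear of everything and the force readings were at noise level.

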